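Rack the core bars from their tubes

ROBOT

A 6-joint arm with a two-finger parallel gripper is mounted at the origin on a cart in front of the work surface, level with it; the furniture and walls round the work are solid. World frame = base frame: x ahead of the robot, y to its left, z up, the work surface at z = 0. Lengths are in mm, angles in degrees, forces in N, time in s.
With the tool pointing down it reaches from about 425 to 950 mm from the base axis. Payload 14.7 kg.
Tool frame: the origin (TCP) lies midway between the tips of the shut fingers; the grasp point (between the pads) lies 19 mm behind it; z points along the fingers, y is the direction in which the jaws open and shut (so a half turn about z gives the same grasp; the last joint's range is limited). The gripper opens to 85 mm and grips with 20 to 120 N. Pads are 22 mm wide; open, the fingers measure 114 mm over their backs; the gripper's body (76 mm by 85 mm) begins 54 mm behind the grasp point. The pads swing forward as they close: fully open they stand 13 mm farther back than shut.
Start: joints at [71.872, 27.513, 91.461, -0, 61.026, -2.67], TCP at [173.226, 626.486, 231.297] pointing down, gripper open.
Joint ranges: [-157.49, 157.49], [-46.99, 117.5], [13.45, 153.17], [-89.5, 269.5], [5.16, 153.95], [-167.48, 167.48]. Speed limits (degrees/s): [108.29, 108.29, 136.94, 172.46, 172.46, 172.46].

INTERFACE

Orientations are given as [roll, pitch, yaw] about the fixed x, y, z axes, in that order (R = Rz(yaw) Ry(pitch) Rx(roll)).
In Python, from plant import env gives the robot as it stands.
- The arm moves only by the tool step_arm, never from a script. Its argument "series" is a list of rows, each an object of numbers: "x", "y", "z": the shift along the world's x, y, z in m; "twist": the turn about the world's z in rad; "hand": the closure, from 0 (fully open) to 1 (shut). In form: [{"x": .., "y": .., "z": .., "twist": .., "hand": ..}, ...]. A call has 1 to 20 rows; each row shifts and turns the commanded pose from where the row before left it; what a row does not reach is not made up. A row lasts 1/8 s, in which the tool goes at most 62.5 mm and 10.7 degrees, less where a joint would pass 70% of its speed; a pose out of reach is approached as far as the arm can. A call is refused whole if a number of a shift passes 0.0625 or a number of a turn 0.188, either way. A call with a gripper value outside its range is refused whole. The fingers move at their own pace and stop on an object; "grip_force" is the grip in N (left out, the last holds). Time passes only in rows, so rows that do not move let the fingers close. It gives the time, the measured TCP pose, the force and the opening at its end, in the units of the state.
- env.state(): the state, without advancing time (a new reading comes with each control period).
- env.capture(name): name is "side" or "top" or "wrist"; returns the picture (400x640x3 uint8, red, green, blue); there is no depth.
- env.calibration(name): a dict with "fx", "fy", "cx", "cy" (pixels), "k1" (the pictures are not rectified: a ray, as slopes to the right and down, at radius r is drawn at 1 + k1 r^2 times it, then the intrinsics apply), "rvec" (rotation vector, rad) and "tvec" (3), from world to camera coordinates, as OpenCV has them. Camera axes: x right, y down, z forward; pixel columns grow to the right and rows downward; lengths in mm; the calibration is good to about 2 mm. A picture is of the moment at which its call begins: read the wrist's pose just before it. calibration takes no time and is no camera call; for the wrist camera it gives the pose at the moment of the call.
- env.finish_job(): hands the job in, once; it reports no verdict.
Trained networks look in the newest picture that a camera, given by its name, has taken for a name from the list of things; names that differ only in an ending like _2 or _b are one class to them, and where a whole thing is asked for, a point or a joint stands for the part that bears it (a point fixed in the world has none). Each returns a list of dicts, best first, with "p" (0 to 1); they miss things now and then, are a little off and sometimes report something else, mostly with a low value. They report only what shows in the picture. A call takes as long as a camera call.
- env.masks_of(camera, name): "pixels" (400x640 bool, what is visible of it) and "bbox" ([left, top, right, bottom] in pixels, round what is visible of it).
The state is a dict: "clock": time; "joint_pos": joint angles; "joint_vel": joint speeds; "joint_torque": joint torques, N m; "ee_pos": TCP position; "orientation": TCP orientation; "force": force on the tool from outside, world axes, zero at the start; "torque": the same for the moment, N m; "opening": finger opening in mm.
Only numpy, scipy, OpenCV 4.12 (cv2) and the standard library are available. Lean on these libraries where they do the work, as an engineer would, in place of code of your own. Each camera call takes 0.05 s, during which the arm holds its last target. There are 200 camera calls.

TASK

Rack the steel core bars for the next casting: turn the rack's lock knob fully anticlockwise and then swing the hold-down bar right back to its far stop. Some of the three clear tubes hold a core bar: tilt each of those mouth-down so that its bar slides out onto the tongue, then draw the bar out by its exposed end and lay it in a notch of the rack, one bar to a notch, flat on the notch floor and balanced about its middle. When every bar is racked, swing the hold-down bar fully shut over them and only then turn the knob fully clockwise to lock it; leave the tape roll, plaster blank, kidney rib and small cup where they stand.

Things in the scene. Friction and masses are not known exactly. Their poses are not given: they have to be found in the camera images.
- tube_1: Loose clear square tube, 90 g, flat on the bench, 24 mm wide, 31 high; x from -68 (grey cap, closed) to +64 mm (open mouth). Origin: on the underside, centre line; x points to the mouth, z up. Bore 18 wide, 22 high, its floor 6 mm above the bench, inner end x = -61. Past the mouth only a tongue 5 mm wide runs on level with the floor to a stop lip at x = 109 to 113, 12 wide, 11 high.
- tube_2: As tube_1. Floor and tongue are slippery (friction about 0.2): tilted mouth-down 25 degrees or more, the core bar slides out until it meets the lip; 45 mm of it then lies bare on the tongue and stays so when the tube is laid level. The tongue's underside is 3 mm above the bench. A sight slot 10 mm wide runs along the top: an empty tube can be told by looking in.
- tube_3: As tube_1. To clear the lip a bar must be raised at least 6 mm (the bore leaves room to raise the whole bar 9 mm) and then drawn out along the tube. A tube may be empty from the start; where the tubes end up does not matter.
- core_bar_1: Square dark steel core bar 120 x 12 x 12 mm, 50 g, loose; absent in some runs (two or three are present). At the start it lies wholly inside the tube of the same number, against its closed end. Origin: centre of its underside; x along its length, z up.
- core_bar_2: Square dark steel core bar 120 x 12 x 12 mm, 50 g, loose; absent in some runs (two or three are present). At the start it lies wholly inside the tube of the same number, against its closed end. Origin: centre of its underside; x along its length, z up.
- core_bar_3: Square dark steel core bar 120 x 12 x 12 mm, 50 g, loose; absent in some runs (two or three are present). At the start it lies wholly inside the tube of the same number, against its closed end. Origin: centre of its underside; x along its length, z up.
- bar_rack: Fixed wooden rack, base 130 (x) x 276 (y) x 8 mm. Origin: centre of its underside; racked bars lie along x, the notches are in a row along y, z up. Mid saddle, x -22 to +22 mm, with notches 22 mm wide at y = -45, 0, +45; notch floors 20.5 mm, teeth between them 34.5 mm above the bench. A racked bar stands out on both sides of the saddle, where fingers can hold it.
- notch_1 (a point): Middle of the floor of a notch of the rack, 20.5 mm above the bench; axes as the rack's.
- notch_2 (a point): Middle of the floor of a notch of the rack, 20.5 mm above the bench; axes as the rack's.
- notch_3 (a point): Middle of the floor of a notch of the rack, 20.5 mm above the bench; axes as the rack's.
- hold_bar (a joint): Angle (rad) of the hold-down bar: 0 = shut, along the rack's +y over all notches; grows clockwise from above, free end swinging to the rack's +x side, far stop at 1.8. Aluminium, 16 mm wide, 193 mm from hinge to free end, underside 37 and top 46 mm above the bench. Friction 0.06 N m; stays where left; push its side with shut fingers.
- hold_bar_hinge (a point): The hold-down bar's upright hinge axis at the bar's mid height, 41.5 mm above the bench, fixed on the rack at rack x = 0, y = -115 mm.
- hold_bar_push (a point): Point on the hold-down bar's centre line 150 mm from the hinge at mid height; moves with the bar.
- lock_knob (a joint): Angle of the lock knob (rad): 0 = fully anticlockwise (unlocked), 1.4 = fully clockwise seen from above (locked, its steel pawl over the free end of the hold-down bar). Friction 0.04 N m; stays where it is left.
- lock_knob_grip (a point): On the knob's upright axis, 63 mm above the bench, at rack x = 0, y = +115 mm, the middle of its finger grip: a ridge 42 mm long, 11 mm wide, from 53 to 73 mm above the bench, over a disc of 38 mm diameter. The point turns with the knob: the ridge runs along the point's x (the rack's x at angle 0).
- masking_tape: Roll of masking tape lying flat, 104 x 107 x 25 mm, origin under its centre. Bystander.
- plaster_blank: Small plaster block 40 x 55 x 16 mm, origin under its centre. Bystander.
- kidney_rib: Wooden kidney-shaped rib 52 x 100 x 9 mm, origin under its centre. Bystander.
- cup_small: Small stained cup 79 x 78 x 63 mm, origin under its centre. Bystander.

How it is judged:
By the outcome, as a careful person would: the job done as asked, in the order asked, and still so for the second after the job is handed in, with the robot touching nothing.
Of core_bar_1, core_bar_2, core_bar_3 only 2 to 3 are there at a start; the rules pass over those that are not, and their reading is None.
At some moment in a run one of tube_1, tube_2, tube_3 may be knocked a few centimetres aside while the robot is not near it.
Once in a run the grip may slacken for a moment while it holds something.
It also fails if it takes over 210 s, if anything falls off the work surface, if the arm or the gripper's body presses on something with over 40 N, if the wrist force passes 120 N, or if a joint passes its speed limit or range.

## Working session

There is one attempt and no reset: what is moved stays moved. The work goes in short steps, Python scripts to look and compute and a tool call to move; the robot and the scene stay as the last step left them, time stands still between calls to the robot, and variables do not carry over. Pictures are saved under pics/ and viewed, about 12 in all and at most 16, crops included, and the job is handed in when it is done.

Besides the shell and the picture viewer there is one more tool, called after "Request:" in YAML: its name, and indented under it one key for each argument. step_arm: Moves the arm, as the interface text tells. Its arguments: {"type":"object","properties":{"series":{"type":"array"},"grip_force":{"type":"number"}},"required":["series"]}

```bash
ls; mkdir -p pics
cat > h.py <<'E'
import numpy as np,cv2
from plant import env
def cal(n):
    c=env.calibration(n); K=np.array([[c['fx'],0,c['cx']],[0,c['fy'],c['cy']],[0,0,1.]])
    return K,np.array([c['k1'],0,0,0,0]),np.array(c['rvec'],float),np.array(c['tvec'],float)
def und(px,c):
    # iterative inverse of x*(1+k1 r^2)
    return cv2.undistortPoints(np.array(px,float).reshape(-1,1,2),c[0],c[1]).reshape(-1,2)
def world(px,z,c):
    R=cv2.Rodrigues(c[2])[0]; C=-R.T@c[3]
    u=und(px,c); d=np.c_[u,np.ones(len(u))]@R
    return C+d*((np.broadcast_to(z,len(u))-C[2])/d[:,2])[:,None]
def proj(P,c):
    return cv2.projectPoints(np.array(P,float).reshape(-1,1,3),c[2],c[3],c[0],c[1])[0].reshape(-1,2)
def save(n,im): cv2.imwrite('pics/'+n+'.png',im[:,:,::-1])
E
python3 - <<'E'
from h import *
s=env.state();print(s)
for n in('top','side'):
    im=env.capture(n);save(n+'0',im)
    c=cal(n);R=cv2.Rodrigues(c[2])[0];print(n,-R.T@c[3],c[0][0,0],R[2])
    for o in ('tube_1','core_bar_1','bar_rack','hold_bar','lock_knob'):
        for d in env.masks_of(n,o): print(n,o,round(d['p'],2),d['bbox'],d['pixels'].sum())
E
```

```text
pics
{'clock': 0.0, 'joint_pos': array([ 7.18710051e+01,  2.75515845e+01,  9.14929750e+01, -6.31550161e-04,
        6.10270723e+01, -2.66938264e+00]), 'joint_vel': array([ 0.09808399, -0.0232295 , -0.07133232,  0.06426048, -0.01491123,
        0.07148721]), 'joint_torque': array([-3.15436686e-03, -9.50668573e+01, -4.30166745e+01, -2.53501958e-04,
        1.25108950e-02, -1.49394368e-04]), 'ee_pos': array([173.11132951, 626.09540129, 230.65785632]), 'orientation': array([-1.79928420e+02, -2.78455297e-03,  1.64540692e+02]), 'force': array([-0.43643836, -0.4609281 ,  0.09650127]), 'torque': array([ 0.03874641, -0.0336999 , -0.05318194]), 'opening': 85.34979698032566}
top [ 439.03717354   64.90246242 1209.03278419] 409.9315352834135 [ 0.08874901 -0.02886703 -0.99563563]
top tube_1 0.94 [278.6, 212.9, 300.3, 254.4] 370
top tube_1 0.81 [165.7, 210.0, 190.5, 267.8] 554
top tube_1 0.72 [221.9, 205.4, 244.3, 268.3] 395
top core_bar_1 0.67 [227.9, 229.2, 237.4, 264.2] 18
top core_bar_1 0.45 [175.0, 243.5, 178.5, 249.7] 11
top bar_rack 0.71 [363.4, 209.8, 459.3, 259.7] 4035
top hold_bar 0.65 [387.8, 225.6, 458.1, 237.3] 406
top lock_knob 0.69 [367.6, 228.9, 390.0, 242.0] 160
top lock_knob 0.28 [165.9, 225.5, 187.5, 270.1] 475
side [ 404.17236677 1012.98853388  497.90390974] 377.4234072646719 [ 0.15761013 -0.90742661 -0.38953304]
side tube_1 0.79 [315.0, 299.7, 401.7, 339.4] 1486
side tube_1 0.67 [321.1, 229.5, 386.2, 250.6] 707
side tube_1 0.58 [321.9, 258.4, 397.2, 285.0] 939
side tube_1 0.56 [346.3, 173.5, 391.7, 209.2] 1189
side bar_rack 0.56 [348.0, 172.0, 392.6, 209.0] 1212
side hold_bar 0.66 [363.6, 166.8, 375.7, 191.7] 108
side lock_knob 0.61 [369.6, 184.4, 377.7, 195.7] 77
```

Run:
```python
import cv2
a=cv2.imread('pics/top0.png')[190:290,140:480]; cv2.imwrite('pics/a.png',cv2.resize(a,(800,235),interpolation=cv2.INTER_CUBIC))
b=cv2.imread('pics/side0.png')[140:360,240:480]; b=cv2.resize(b,(400,365),interpolation=cv2.INTER_CUBIC)
t=cv2.resize(cv2.imread('pics/top0.png'),(400,250))
import numpy as np
o=np.zeros((600,800,3),np.uint8);o[:235]=cv2.imread('pics/a.png');o[235:600,:400]=b;o[235:485,400:]=t
cv2.imwrite('pics/m0.png',o)
```

```text
(no output)
```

View pics/m0.png

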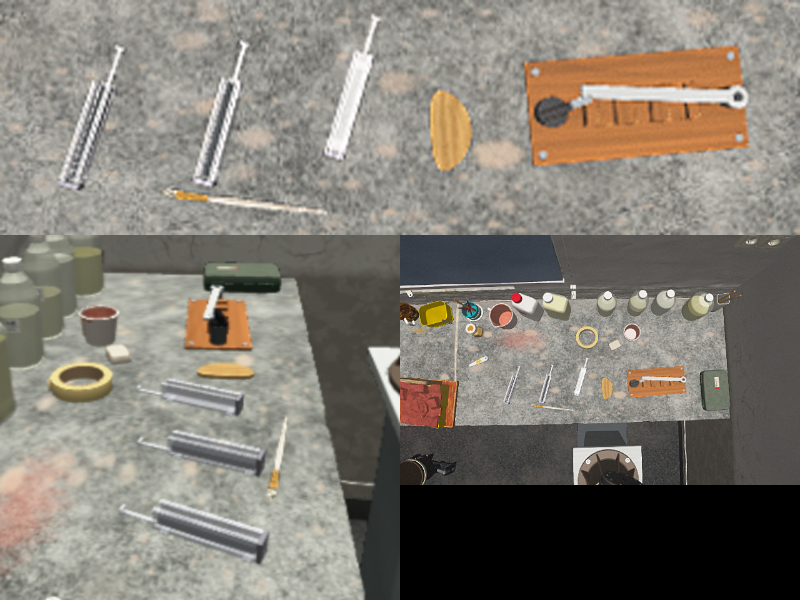

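Run:
```python
from h import *
c=cal('top')
f=lambda L:[(140+u/2.353,190+v/2.353) for u,v in L]
print('rack corners',world(f([(525,62),(740,46),(748,149),(534,166)]),8,c).round(0)[:,:2].tolist())
print('knob,hinge',world(f([(552,111)]),60,c).round(),world(f([(738,97)]),44,c).round())
for n,m,t in (('L',(73,185),(120,48)),('M',(205,182),(244,43)),('R',(334,156),(376,18))):
    print(n,'cap',world(f([m]),20,c).round(0)[0,:2],'lip',world(f([t]),10,c).round(0)[0,:2])
print('brush',world(f([(165,192),(325,212)]),4,c).round())
print('rib,tape',world(f([(451,130)]),4,c).round())
s=env.state();w=cal('wrist');R=cv2.Rodrigues(w[2])[0];print('wrist cam',-R.T@w[3],R,w[0],w[1][0],s['ee_pos'],s['orientation'])
im=env.capture('wrist');save('w0',im)
```

```text
rack corners [[504.0, -101.0], [519.0, -377.0], [388.0, -381.0], [375.0, -108.0]]
knob,hinge [[ 442. -124.   60.]] [[ 454. -358.   44.]]
L cap [364. 458.] lip [532. 404.]
M cap [365. 296.] lip [535. 249.]
R cap [393. 139.] lip [563.  84.]
brush [[353. 349.   4.]
 [324. 152.   4.]]
rib,tape [[422.  -6.   4.]]
wrist cam [ 93.39003995 648.04141373 373.62311726] [[ 2.66118219e-01  9.63940015e-01 -8.60241994e-04]
 [ 9.12673096e-01 -2.51677422e-01  3.22003564e-01]
 [ 3.10175617e-01 -8.64761348e-02 -9.46738066e-01]] [[299.13602096   0.         318.12033808]
 [  0.         299.13602096 195.63215704]
 [  0.           0.           1.        ]] -0.0527551377875438 [173.20502619 626.50830803 231.31552745] [ 1.79998169e+02 -1.11650337e-03  1.64542645e+02]
```

View pics/w0.png

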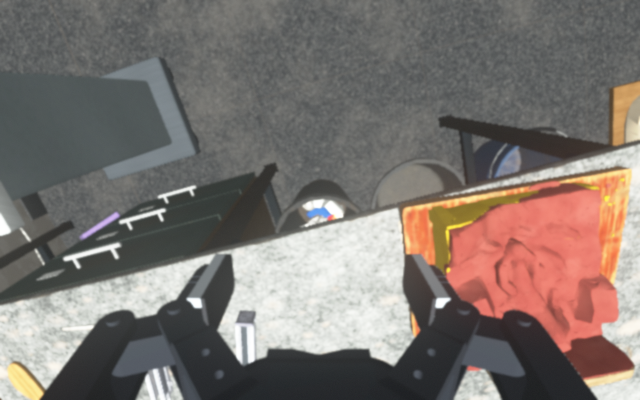

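Request:
step_arm:
  series:
    - {"x":0.03,"y":-0.027}
    - {"x":0.03,"y":-0.027}
    - {"x":0.03,"y":-0.027}
    - {"x":0.03,"y":-0.027}
    - {"x":0.03,"y":-0.027}
    - {"x":0.03,"y":-0.027}
    - {"x":0.03,"y":-0.027}
    - {"x":0.03,"y":-0.027}
    - {"x":0.03,"y":-0.027}
    - {"x":0.03,"y":-0.027}
    - {"x":0.03,"y":-0.027}
    - {"x":0.03,"y":-0.027}
    - {}

```text
$.series[0]: bad value
```

```bash
cat >> h.py <<'E'
def shot(tag,z=20):
    s=env.state(); c=cal('wrist'); im=env.capture('wrist'); save(tag,im)
    np.savez('pics/'+tag+'.npz',K=c[0],D=c[1],r=c[2],t=c[3])
    print(round(s['clock'],2),s['ee_pos'].round(1),s['orientation'].round(1),round(s['opening'],1)); return im,c
def lc(tag):
    d=np.load('pics/'+tag+'.npz'); return d['K'],d['D'],d['r'],d['t']
E
python3 - <<'E'
from h import *
im,c=shot('w1')
o=cv2.resize(im[0:290],(800,362)); cv2.imwrite('pics/w1v.png',o[:,:,::-1])
for nm in('tube_1','core_bar_1'):
  for d in env.masks_of('wrist',nm): print(nm,round(d['p'],2),d['bbox'])
E
```

```text
0.65 [173.2 626.5 231.3] [180.   -0.  164.5] 85.2
tube_1 0.92 [233.8, 312.9, 256.4, 363.9]
tube_1 0.89 [143.3, 367.4, 172.5, 399.2]
core_bar_1 0.57 [243.1, 327.6, 247.6, 360.7]
```

View pics/w1.png

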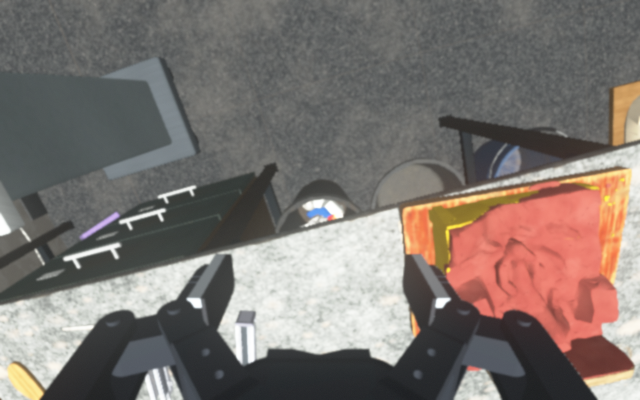

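Request:
step_arm:
  series:
    - {"x":0.03,"y":-0.027,"z":0,"twist":0,"hand":0}
    - {"x":0.03,"y":-0.027,"z":0,"twist":0,"hand":0}
    - {"x":0.03,"y":-0.027,"z":0,"twist":0,"hand":0}
    - {"x":0.03,"y":-0.027,"z":0,"twist":0,"hand":0}
    - {"x":0.03,"y":-0.027,"z":0,"twist":0,"hand":0}
    - {"x":0.03,"y":-0.027,"z":0,"twist":0,"hand":0}
    - {"x":0.03,"y":-0.027,"z":0,"twist":0,"hand":0}
    - {"x":0.03,"y":-0.027,"z":0,"twist":0,"hand":0}
    - {"x":0.03,"y":-0.027,"z":0,"twist":0,"hand":0}
    - {"x":0.03,"y":-0.027,"z":0,"twist":0,"hand":0}
    - {"x":0.03,"y":-0.027,"z":0,"twist":0,"hand":0}
    - {"x":0.03,"y":-0.027,"z":0,"twist":0,"hand":0}
    - {"x":0,"y":0,"z":0,"twist":0,"hand":0}

```text
clock: 2.42
ee_pos: [535.1, 300.7, 231.2]
orientation: [180.0, 0.0, 164.4]
force: [0.8, 0.3, -0.3]
opening: 85.5
```

Run:
```python
from h import *
im,c=shot('w2')
for nm in('tube_1','core_bar_1'):
  for d in env.masks_of('wrist',nm): print(nm,round(d['p'],2),d['bbox'])
```

```text
2.42 [535.1 300.7 231.2] [180.    0.  164.4] 85.5
tube_1 0.69 [392.4, 1.7, 438.1, 142.8]
tube_1 0.58 [130.7, 88.3, 178.1, 230.2]
tube_1 0.55 [258.6, 11.2, 288.6, 176.1]
core_bar_1 0.89 [266.1, 22.6, 279.3, 137.7]
core_bar_1 0.77 [410.5, 0.0, 422.9, 94.0]
```

View pics/w2.png

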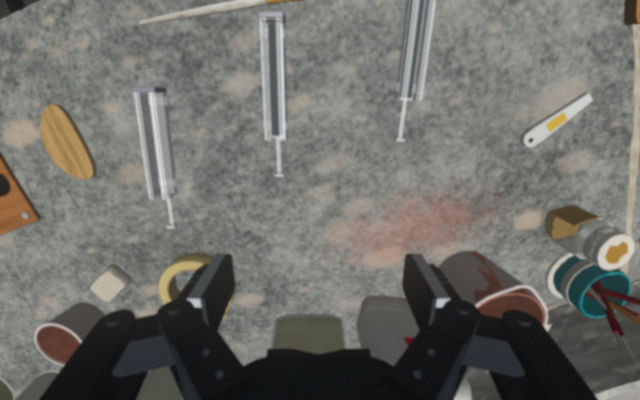

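Run:
```python
import cv2,numpy as np
a=cv2.imread('pics/w2.png')
f=lambda x,y:cv2.resize(a[y:y+160,x:x+70],None,fx=3.75,fy=3.75,interpolation=cv2.INTER_CUBIC)
cv2.imwrite('pics/z2.png',np.hstack([f(120,80),f(238,5),f(380,0)]))
```

```text
(no output)
```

View pics/z2.png

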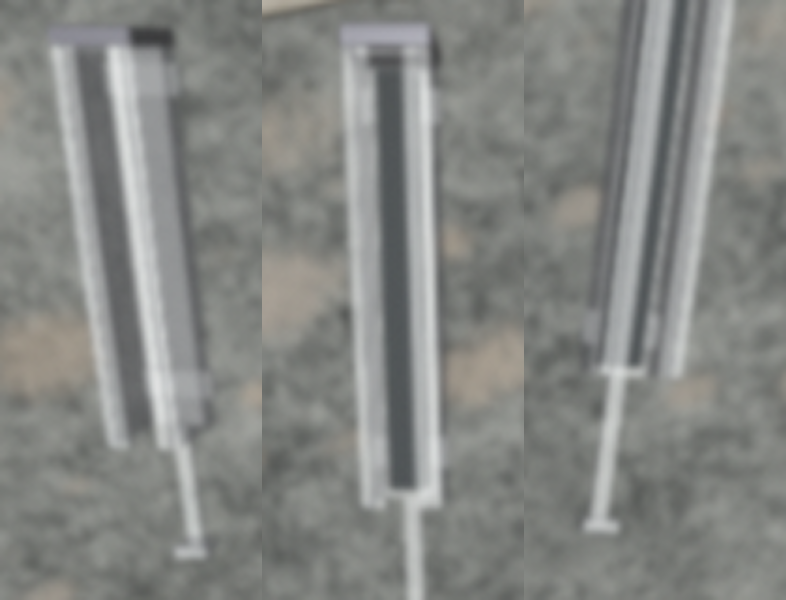

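Request:
step_arm:
  series:
    - {"x":0,"y":-0.038,"z":0,"twist":0,"hand":0}
    - {"x":0,"y":-0.038,"z":0,"twist":0,"hand":0}
    - {"x":0,"y":-0.038,"z":0,"twist":0,"hand":0}
    - {"x":0,"y":-0.038,"z":0,"twist":0,"hand":0}
    - {"x":0,"y":-0.038,"z":0,"twist":0,"hand":0}
    - {"x":0,"y":0,"z":0,"twist":0,"hand":0}

```text
clock: 3.32
ee_pos: [532.7, 111.4, 231.5]
orientation: [-180.0, -0.0, 164.5]
force: [-1.0, -0.3, 1.1]
opening: 85.7
```

Run:
```python
from h import *
im,c=shot('w3')
for nm in('tube_1','core_bar_1','bar_rack','hold_bar','lock_knob'):
  for d in env.masks_of('wrist',nm): print(nm,round(d['p'],2),d['bbox'])
```

```text
3.33 [532.7 111.4 231.5] [-180.    -0.   164.5] 85.7
tube_1 0.87 [421.3, 0.0, 462.1, 140.2]
tube_1 0.71 [293.9, 35.2, 322.1, 194.9]
tube_1 0.61 [542.2, 0.0, 600.7, 104.4]
tube_1 0.23 [207.3, 240.2, 249.6, 268.6]
core_bar_1 0.97 [433.2, 2.5, 452.0, 95.3]
bar_rack 0.82 [1.2, 88.8, 160.4, 241.3]
bar_rack 0.31 [62.4, 136.2, 110.8, 180.4]
hold_bar 0.58 [2.7, 169.7, 84.5, 204.8]
lock_knob 0.62 [67.9, 136.9, 108.1, 179.0]
```

View pics/w3.png

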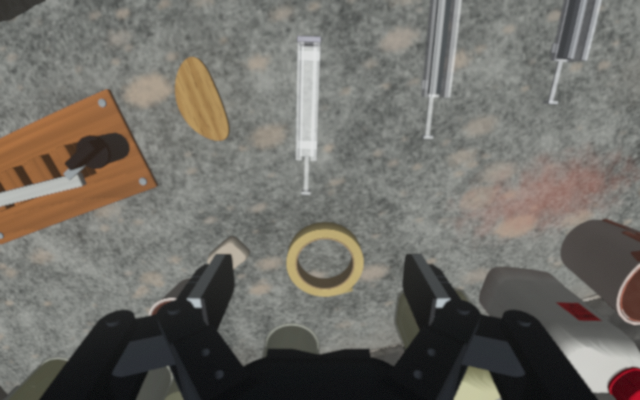

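Request:
step_arm:
  series:
    - {"x":0,"y":-0.042,"z":0,"twist":0,"hand":0}
    - {"x":0,"y":-0.042,"z":0,"twist":0,"hand":0}
    - {"x":0,"y":-0.042,"z":0,"twist":0,"hand":0}
    - {"x":0,"y":-0.042,"z":0,"twist":0,"hand":0}
    - {"x":0,"y":-0.042,"z":0,"twist":0,"hand":0}
    - {"x":0,"y":-0.042,"z":0,"twist":0,"hand":0}
    - {"x":0,"y":-0.042,"z":0,"twist":0,"hand":0}
    - {"x":0,"y":-0.042,"z":0,"twist":0,"hand":0}
    - {"x":0,"y":0,"z":0,"twist":0,"hand":0}

```text
clock: 4.75
ee_pos: [533.6, -225.4, 231.1]
orientation: [-180.0, 0.0, 164.4]
force: [-0.4, 0.3, 0.3]
opening: 85.6
```

Run:
```python
from h import *
im,c=shot('w4')
cv2.imwrite('pics/w4v.png',cv2.resize(im[0:300],(800,375),interpolation=cv2.INTER_CUBIC)[:,:,::-1])
for nm in('bar_rack','hold_bar','lock_knob'):
  for d in env.masks_of('wrist',nm): print(nm,round(d['p'],2),d['bbox'])
```

```text
4.75 [ 533.6 -225.4  231.1] [-180.     0.   164.4] 85.6
bar_rack 0.7 [159.7, 1.8, 417.6, 180.0]
hold_bar 0.94 [175.2, 88.4, 357.1, 148.8]
lock_knob 0.77 [346.1, 40.7, 416.4, 95.2]
```

View pics/w4v.png

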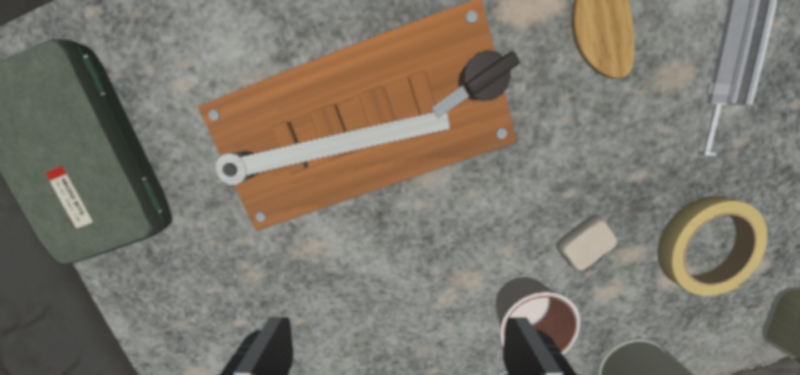

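Run:
```python
from h import *
c=lc('w4'); 
W=lambda L,z:world(np.array(L)/1.25,z,c)[:,:2]
p=W([(198,108),(480,0),(517,140),(258,230)],8);q=np.array([(-65,-138),(-65,138),(65,138),(65,-138)],float)
print(p.round(1))
m=p.mean(0);H=(q).T@(p-m);a=np.arctan2(H[0,1]-H[1,0],H[0,0]+H[1,1]);R=np.array([[np.cos(a),-np.sin(a)],[np.sin(a),np.cos(a)]])
print('rack',m,np.degrees(a),(p-m-q@R.T).round(1))
f=lambda x,y:m+R@[x,y]
print('knob',f(0,115),'hinge',f(0,-115),'notches',[f(0,y).round(1) for y in(-45,0,45)])
h=W([(230,169)],46)[0];print('hinge meas',h)
e=W([(448,121)],46)[0];print('bar end',e,np.degrees(np.arctan2(*(e-h)[::-1]))-90)
print('ridge',W([(470,92),(517,59)],73),'disc',W([(486,74)],53))
# lips for tubes later
```

```text
[[ 393.  -381.7]
 [ 377.7 -109.3]
 [ 502.7 -100. ]
 [ 519.9 -371.4]]
rack [ 448.3350429  -240.60349653] 3.60861003082942 [[ 0.9  0.7]
 [ 2.9 -2.3]
 [-1.9 -1.2]
 [-2.   2.8]]
knob [ 441.0968859  -125.83150917] hinge [ 455.5731999 -355.3754839] notches [array([ 451.2, -285.5]), array([ 448.3, -240.6]), array([ 445.5, -195.7])]
hinge meas [ 454.31476548 -356.82202   ]
bar end [ 467.10661158 -164.13234846] -3.7980497443278836
ridge [[ 449.92718065 -146.54304304]
 [ 436.38621006 -107.87665258]] disc [[ 439.79173357 -127.51276401]]
```

Request:
step_arm:
  series:
    - {"x":-0.0116,"y":0.0124,"z":-0.012,"twist":-0.121,"hand":0.3}
    - {"x":-0.0116,"y":0.0124,"z":-0.012,"twist":-0.121,"hand":0.3}
    - {"x":-0.0116,"y":0.0124,"z":-0.012,"twist":-0.121,"hand":0.3}
    - {"x":-0.0116,"y":0.0124,"z":-0.012,"twist":-0.121,"hand":0.3}
    - {"x":-0.0116,"y":0.0124,"z":-0.012,"twist":-0.121,"hand":0.3}
    - {"x":-0.0116,"y":0.0124,"z":-0.012,"twist":-0.121,"hand":0.3}
    - {"x":-0.0116,"y":0.0124,"z":-0.012,"twist":-0.121,"hand":0.3}
    - {"x":-0.0116,"y":0.0124,"z":-0.012,"twist":-0.121,"hand":0.3}
    - {"x":0,"y":0,"z":-0.015,"twist":0,"hand":0.3}
    - {"x":0,"y":0,"z":0,"twist":0,"hand":0.3}

```text
clock: 6.2
ee_pos: [439.9, -123.2, 119.9]
orientation: [-179.9, -0.1, 109.2]
force: [-0.3, -0.5, 0.9]
opening: 59.5
```

Run:
```python
from h import *
im,c=shot('w5')
for z in (56,73):
    print(proj([env.state()['ee_pos'][:2].tolist()+[z]],c), proj([[441,-126.5,z]],c))
```

```text
6.2 [ 439.9 -123.2  119.9] [-1.799e+02 -1.000e-01  1.092e+02] 59.5
[[318.87677914 211.77550395]] [[318.33464093 215.48831656]]
[[318.91277305 220.97474066]] [[318.32838025 224.93105831]]
```

View pics/w5.png

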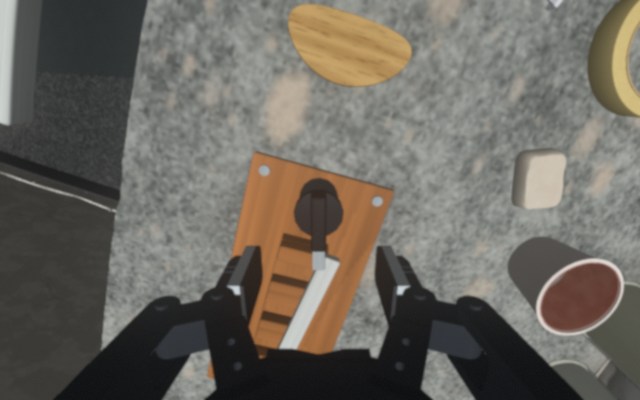

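Request:
step_arm:
  grip_force: 60
  series:
    - {"x":0,"y":-0.002,"z":-0.03,"twist":0,"hand":0.5}
    - {"x":0,"y":0,"z":-0.025,"twist":0,"hand":0.5}
    - {"x":0,"y":0,"z":-0.009,"twist":0,"hand":0.5}
    - {"x":0,"y":0,"z":0,"twist":0,"hand":1}
    - {"x":0,"y":0,"z":0,"twist":0,"hand":1}
    - {"x":0,"y":0,"z":0,"twist":0,"hand":1}
    - {"x":0,"y":0,"z":0,"twist":0,"hand":1}
    - {"x":0,"y":0,"z":0,"twist":0,"hand":1}

```text
clock: 7.25
ee_pos: [441.0, -126.4, 57.2]
orientation: [179.9, 0.1, 109.1]
force: [-1.1, 2.3, 10.4]
opening: 9.3
```

Request:
step_arm:
  series:
    - {"x":0,"y":0,"z":0.002,"twist":0.1,"hand":1}
    - {"x":0,"y":0,"z":0,"twist":0.1,"hand":1}
    - {"x":0,"y":0,"z":0,"twist":0.1,"hand":1}
    - {"x":0,"y":0,"z":0,"twist":0.1,"hand":1}
    - {"x":0,"y":0,"z":0,"twist":0.1,"hand":1}
    - {"x":0,"y":0,"z":0,"twist":0.1,"hand":1}
    - {"x":0,"y":0,"z":0,"twist":0.1,"hand":1}
    - {"x":0,"y":0,"z":0,"twist":0.1,"hand":1}
    - {"x":0,"y":0,"z":0,"twist":0.1,"hand":1}
    - {"x":0,"y":0,"z":0,"twist":0.1,"hand":1}
    - {"x":0,"y":0,"z":0,"twist":0.1,"hand":1}
    - {"x":0,"y":0,"z":0,"twist":0.1,"hand":1}
    - {"x":0,"y":0,"z":0,"twist":0.1,"hand":1}
    - {"x":0,"y":0,"z":0,"twist":0,"hand":1}
    - {"x":0,"y":0,"z":0,"twist":0,"hand":1}

```text
clock: 9.12
ee_pos: [440.9, -126.4, 57.7]
orientation: [-180.0, 0.0, -176.4]
force: [8.9, -1.6, -40.3]
opening: 9.2
```

```bash
python3 -c "
from h import *
s=env.state();print(s['ee_pos'],s['orientation'],s['torque'],s['force'],s['opening'])"
```

```text
[ 440.94566605 -126.41091619   57.73229243] [-1.79993213e+02  3.33084457e-02 -1.76448950e+02] [-0.28645885 -1.51107721 -0.12619858] [  8.90284356  -1.60731165 -40.31262006] 9.185769958132738
```

Request:
step_arm:
  series:
    - {"x":0,"y":0,"z":-0.0015,"twist":0.04,"hand":1}
    - {"x":0,"y":0,"z":0,"twist":0.04,"hand":1}
    - {"x":0,"y":0,"z":0,"twist":0,"hand":1}

```text
clock: 9.5
ee_pos: [441.1, -126.4, 57.4]
orientation: [-180.0, 0.1, -171.9]
force: [0.8, 3.2, 5.3]
opening: 9.3
```

```bash
python3 -c "
from h import *
s=env.state();print(s['ee_pos'],s['orientation'],s['torque'],s['force'],s['opening'])"
```

```text
[ 441.06739427 -126.41377016   57.41067271] [-1.79979521e+02  8.18524099e-02 -1.71943439e+02] [ 0.4342962  -0.31733776 -1.2947104 ] [0.81006879 3.15848965 5.27580259] 9.305293645753903
```

Request:
step_arm:
  series:
    - {"x":0,"y":0,"z":0,"twist":-0.07,"hand":1}
    - {"x":0,"y":0,"z":0,"twist":0,"hand":0.6}
    - {"x":0,"y":0,"z":0,"twist":0,"hand":0.5}
    - {"x":0,"y":0,"z":0,"twist":0,"hand":0.4}
    - {"x":0,"y":0,"z":0.04,"twist":0,"hand":0.4}
    - {"x":0,"y":0,"z":0.06,"twist":0,"hand":0.4}
    - {"x":0,"y":0,"z":0.05,"twist":0,"hand":0.4}
    - {"x":0.01,"y":-0.03,"z":0,"twist":0,"hand":0.7}
    - {"x":0.01,"y":-0.03,"z":0,"twist":0,"hand":1}
    - {"x":0.01,"y":-0.01,"z":0,"twist":0,"hand":1}
    - {"x":0,"y":0,"z":0,"twist":0,"hand":1}

```text
clock: 10.88
ee_pos: [470.7, -196.4, 206.5]
orientation: [180.0, -0.0, -175.9]
force: [0.0, -0.3, -0.9]
opening: 0.2
```

Run:
```python
from h import *
im,c=shot('w6')
print(env.state()['force'])
for d in env.masks_of('wrist','hold_bar'): print(d['p'],d['bbox'])
H=np.array([455,-356.]);prev=None
for t in list(range(86,-16,-6)):
    a=np.radians(t);u=np.array([np.cos(a),np.sin(a)]);n=np.array([-u[1],u[0]])
    d=8+11*abs(n[0])+14.5*abs(n[1]); p=H+140*u+n*d
    print(t,p.round(0),None if prev is None else (p-prev).round(1)); prev=p
```

```text
10.88 [ 470.7 -196.4  206.5] [ 180.    -0.  -175.9] 0.2
[-0.25595134  0.61479006 -0.44634102]
0.81 [154.6, 136.6, 350.7, 183.5]
86 [ 445. -215.] None
80 [ 458. -214.] [13.5  0.5]
74 [ 472. -215.] [13.6 -0.8]
68 [ 486. -217.] [13.6 -2.1]
62 [ 499. -221.] [13.5 -3.5]
56 [ 512. -226.] [13.3 -5. ]
50 [ 525. -232.] [12.9 -6.4]
44 [ 538. -240.] [12.3 -7.8]
38 [ 549. -249.] [11.6 -9.2]
32 [ 560. -260.] [ 10.7 -10.5]
26 [ 569. -271.] [  9.6 -11.7]
20 [ 578. -284.] [  8.4 -12.9]
14 [ 585. -298.] [  7.  -13.9]
8 [ 590. -313.] [  5.5 -14.7]
2 [ 594. -328.] [  3.8 -15.4]
-4 [ 596. -343.] [  2.2 -14.3]
-10 [ 597. -356.] [  0.8 -13.9]
```

View pics/w6.png

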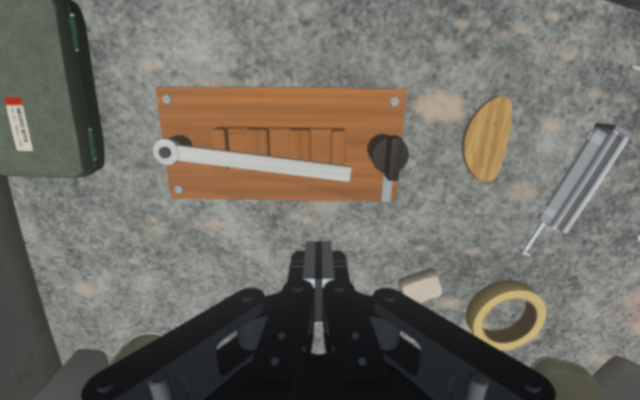

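Request:
step_arm:
  series:
    - {"x":-0.023,"y":-0.009,"z":0,"twist":0,"hand":1}
    - {"x":-0.023,"y":-0.009,"z":-0.02,"twist":0,"hand":1}
    - {"x":0,"y":0,"z":-0.05,"twist":0,"hand":1}
    - {"x":0,"y":0,"z":-0.05,"twist":0,"hand":1}
    - {"x":0,"y":0,"z":-0.035,"twist":0,"hand":1}
    - {"x":0,"y":0,"z":-0.013,"twist":0,"hand":1}
    - {"x":0,"y":0,"z":0,"twist":0,"hand":1}
    - {"x":0.014,"y":0,"z":0,"twist":0,"hand":1}
    - {"x":0.014,"y":0,"z":0,"twist":0,"hand":1}
    - {"x":0.014,"y":-0.001,"z":0,"twist":0,"hand":1}
    - {"x":0.014,"y":-0.002,"z":0,"twist":0,"hand":1}
    - {"x":0.0135,"y":-0.0035,"z":0,"twist":0,"hand":1}
    - {"x":0.0135,"y":-0.005,"z":0,"twist":0,"hand":1}
    - {"x":0,"y":0,"z":0,"twist":0,"hand":1}

```text
clock: 12.72
ee_pos: [508.7, -226.4, 38.7]
orientation: [-180.0, 0.1, -175.9]
force: [-0.0, 0.1, 0.1]
opening: -0.1
```

Request:
step_arm:
  series:
    - {"x":0.014,"y":-0.0055,"z":0,"twist":0,"hand":1}
    - {"x":0.0135,"y":-0.0075,"z":0,"twist":0,"hand":1}
    - {"x":0.012,"y":-0.009,"z":0,"twist":0,"hand":1}
    - {"x":0.011,"y":-0.0105,"z":0,"twist":0,"hand":1}
    - {"x":0.0096,"y":-0.0117,"z":0,"twist":0,"hand":1}
    - {"x":0.0084,"y":-0.0129,"z":0,"twist":0,"hand":1}
    - {"x":0.007,"y":-0.0139,"z":0,"twist":0,"hand":1}
    - {"x":0.0055,"y":-0.0147,"z":0,"twist":0,"hand":1}
    - {"x":0.0038,"y":-0.0154,"z":0,"twist":0,"hand":1}
    - {"x":0.0022,"y":-0.0143,"z":0,"twist":0,"hand":1}
    - {"x":0,"y":-0.01,"z":0,"twist":0,"hand":1}
    - {"x":0,"y":-0.003,"z":0,"twist":0,"hand":1}
    - {"x":0,"y":0,"z":0,"twist":0,"hand":1}

```text
clock: 14.35
ee_pos: [594.4, -354.2, 38.7]
orientation: [180.0, 0.0, -175.9]
force: [-0.7, 0.7, -0.5]
opening: -0.2
```

Creep on until the stop is felt.

Request:
step_arm:
  series:
    - {"x":0,"y":-0.003,"z":0,"twist":0,"hand":1}
    - {"x":0,"y":-0.003,"z":0,"twist":0,"hand":1}
    - {"x":0,"y":0,"z":0,"twist":0,"hand":1}

```text
clock: 14.72
ee_pos: [594.8, -360.6, 39.1]
orientation: [-180.0, 0.0, -175.9]
force: [-0.8, -0.5, 5.0]
opening: -0.1
```

Request:
step_arm:
  series:
    - {"x":0,"y":-0.003,"z":0,"twist":0,"hand":1}
    - {"x":0,"y":-0.003,"z":0,"twist":0,"hand":1}
    - {"x":0,"y":0,"z":0,"twist":0,"hand":1}

```text
clock: 15.1
ee_pos: [594.6, -364.3, 39.2]
orientation: [179.9, -0.0, -175.9]
force: [1.1, 16.4, 13.2]
opening: -0.2
```

Request:
step_arm:
  series:
    - {"x":0,"y":0.015,"z":0,"twist":0,"hand":1}
    - {"x":0,"y":0.02,"z":0.03,"twist":0,"hand":1}
    - {"x":0,"y":0.03,"z":0.05,"twist":0,"hand":1}
    - {"x":0,"y":0.04,"z":0.05,"twist":0,"hand":0.5}
    - {"x":0,"y":0.04,"z":0.05,"twist":0,"hand":0}
    - {"x":0,"y":0,"z":0,"twist":0,"hand":0}

```text
clock: 15.85
ee_pos: [596.4, -221.4, 220.7]
orientation: [-179.9, 0.3, -175.7]
force: [-1.3, -0.9, 0.2]
opening: 54.5
```

Run:
```python
from h import *
im,c=shot('w7')
for d in env.masks_of('wrist','hold_bar'):
    ys,xs=np.nonzero(d['pixels']); P=world(np.c_[xs,ys],46,c)[:,:2]; m=P.mean(0);u=np.linalg.svd(P-m,full_matrices=False)[2][0]
    t=(P-m)@u; print(d['p'],d['bbox'],m,m+u*t.min(),m+u*t.max(),np.degrees(np.arctan2(u[1],u[0])))
im=env.capture('top');save('t7',im)
c=cal('top')
for d in env.masks_of('top','tube_1'): 
    ys,xs=np.nonzero(d['pixels']);P=world(np.c_[xs,ys],15,c)[:,:2];m=P.mean(0);print(d['p'],d['bbox'],m.round())
```

```text
15.85 [ 596.4 -221.4  220.7] [-179.9    0.3 -175.7] 54.5
0.62 [179.7, 2.5, 203.5, 208.7] [ 529.73976595 -360.60199316] [ 441.44171252 -354.17559603] [ 646.2044276  -369.07837672] -4.1626892699343685
0.83 [166.2, 218.6, 187.6, 272.8] [429. 442.]
0.81 [279.6, 198.3, 302.8, 255.8] [460. 119.]
0.73 [222.3, 224.4, 241.3, 268.6] [421. 279.]
```

View pics/w7.png

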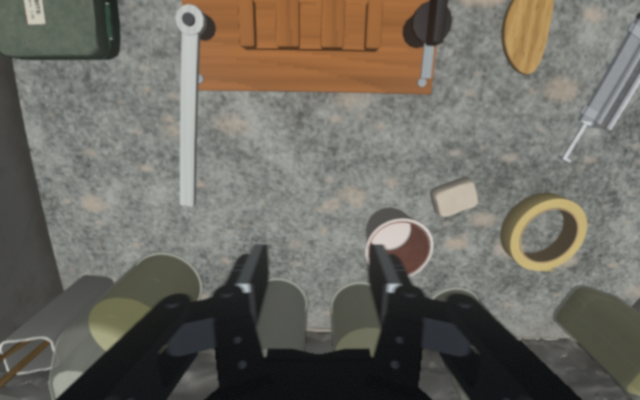

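Run:
```python
from h import *
c=lc('w7')
print(world([(190,18),(187,206),(180,206),(194,206)],46,c)[:,:2].round(1))
print(world([(200,91.5),(432,94.5)],8,c)[:,:2].round(1))
print(c[2],-cv2.Rodrigues(c[2])[0].T@c[3])
```

```text
[[ 452.8 -356. ]
 [ 646.3 -369.7]
 [ 647.  -377.9]
 [ 645.7 -361.5]]
[[ 520.8 -363. ]
 [ 504.4 -100. ]]
[-1.96575477 -2.12051798 -0.35299866] [ 512.97696272 -227.76685715  362.52740335]
```

Request:
step_arm:
  series:
    - {"x":0,"y":-0.04,"z":-0.05,"twist":0,"hand":1}
    - {"x":0,"y":-0.04,"z":-0.05,"twist":0,"hand":1}
    - {"x":0,"y":-0.02,"z":-0.05,"twist":0,"hand":1}
    - {"x":0,"y":0,"z":-0.03,"twist":0,"hand":1}
    - {"x":0,"y":0,"z":-0.002,"twist":0,"hand":1}
    - {"x":0,"y":-0.01,"z":0,"twist":0,"hand":1}
    - {"x":0,"y":-0.01,"z":0,"twist":0,"hand":1}
    - {"x":0,"y":-0.006,"z":0,"twist":0,"hand":1}
    - {"x":0,"y":-0.006,"z":0,"twist":0,"hand":1}
    - {"x":0,"y":-0.003,"z":0,"twist":0,"hand":1}
    - {"x":0,"y":-0.003,"z":0,"twist":0,"hand":1}
    - {"x":0,"y":0,"z":0,"twist":0,"hand":1}

```text
clock: 17.55
ee_pos: [594.4, -358.9, 36.8]
orientation: [180.0, -0.0, -175.9]
force: [-0.0, 3.9, 1.9]
opening: -0.1
```

```bash
cat >> h.py <<'E'
def holdbar(tag):
    im,c=shot(tag)
    for d in env.masks_of('wrist','hold_bar'):
        ys,xs=np.nonzero(d['pixels']); P=world(np.c_[xs,ys],46,c)[:,:2]; m=P.mean(0);u=np.linalg.svd(P-m,full_matrices=False)[2][0]
        t=(P-m)@u; print(d['p'],d['bbox'],m+u*t.min(),m+u*t.max(),np.degrees(np.arctan2(u[1],u[0])))
E
python3 -c "
from h import *
holdbar('w8');print(env.state()['force'])"
```

```text
17.55 [ 594.4 -358.9   36.8] [ 180.    -0.  -175.9] -0.1
0.88 [258.6, 0.0, 356.9, 297.8] [ 473.50375846 -359.5495058 ] [ 615.01293117 -384.78798563] -10.11250144881091
[-0.75491761  3.09311994  2.3622485 ]
```

Request:
step_arm:
  series:
    - {"x":0,"y":0.001,"z":0,"twist":0,"hand":1}
    - {"x":0,"y":0.001,"z":0,"twist":0,"hand":1}
    - {"x":0,"y":0.001,"z":0,"twist":0,"hand":1}
    - {"x":0,"y":0.001,"z":0,"twist":0,"hand":1}
    - {"x":0,"y":0.002,"z":0,"twist":0,"hand":1}
    - {"x":0,"y":0.003,"z":0,"twist":0,"hand":1}
    - {"x":0,"y":0.01,"z":0,"twist":0,"hand":1}
    - {"x":0,"y":0.02,"z":0,"twist":0,"hand":1}
    - {"x":0,"y":0.03,"z":0.04,"twist":0,"hand":1}
    - {"x":0,"y":0.03,"z":0.06,"twist":0,"hand":1}
    - {"x":0,"y":0.04,"z":0.06,"twist":0,"hand":1}
    - {"x":0,"y":0,"z":0,"twist":0,"hand":1}

```text
clock: 19.15
ee_pos: [596.4, -225.0, 189.1]
orientation: [-179.9, 0.3, -175.7]
force: [0.7, -0.1, 0.2]
opening: 0.2
```

```bash
python3 -c "
from h import *
holdbar('w9')"
```

```text
19.15 [ 596.4 -225.   189.1] [-179.9    0.3 -175.7] 0.2
0.79 [155.2, 0.0, 193.8, 213.6] [ 443.30849441 -352.77536037] [ 644.28273709 -387.52235773] -9.809057066091613
0.25 [427.6, 0.0, 471.7, 77.9] [ 427.08630549 -125.68551294] [ 490.49439256 -123.5854951 ] 1.896890457070274
```

Request:
step_arm:
  series:
    - {"x":-0.004,"y":0.035,"z":0.015,"twist":-0.022,"hand":0}
    - {"x":-0.004,"y":0.035,"z":0.015,"twist":-0.022,"hand":0}
    - {"x":-0.004,"y":0.035,"z":0.012,"twist":-0.022,"hand":0}
    - {"x":-0.004,"y":0.035,"z":0,"twist":-0.022,"hand":0}
    - {"x":-0.004,"y":0.035,"z":0,"twist":-0.022,"hand":0}
    - {"x":-0.004,"y":0.035,"z":0,"twist":-0.022,"hand":0}
    - {"x":-0.004,"y":0.035,"z":0,"twist":-0.022,"hand":0}
    - {"x":-0.004,"y":0.035,"z":0,"twist":-0.022,"hand":0}
    - {"x":-0.004,"y":0.035,"z":0,"twist":-0.022,"hand":0}
    - {"x":-0.004,"y":0.035,"z":0,"twist":-0.022,"hand":0}
    - {"x":-0.004,"y":0.035,"z":0,"twist":-0.022,"hand":0}
    - {"x":-0.004,"y":0.035,"z":0,"twist":-0.022,"hand":0}
    - {"x":-0.004,"y":0.035,"z":0,"twist":-0.022,"hand":0}
    - {"x":-0.004,"y":0.035,"z":0,"twist":-0.022,"hand":0}
    - {"x":-0.004,"y":0.035,"z":0,"twist":-0.022,"hand":0}
    - {"x":-0.004,"y":0.035,"z":0,"twist":-0.022,"hand":0}
    - {"x":0,"y":0,"z":0,"twist":0,"hand":0}

```text
clock: 21.38
ee_pos: [529.4, 333.8, 224.7]
orientation: [-179.9, -0.1, 164.1]
force: [0.2, -0.8, -0.2]
opening: 85.4
```

Run:
```python
from h import *
im,c=shot('w10')
for nm in('tube_1','core_bar_1'):
  for d in env.masks_of('wrist',nm): print(nm,round(d['p'],2),d['bbox'])
a=im[0:240,180:500];cv2.imwrite('pics/w10v.png',cv2.resize(a,(800,600),interpolation=cv2.INTER_CUBIC)[:,:,::-1])
```

```text
21.38 [529.4 333.8 224.7] [-1.799e+02 -1.000e-01  1.641e+02] 85.4
tube_1 0.97 [229.6, 26.7, 264.6, 189.5]
tube_1 0.84 [367.1, 0.0, 408.4, 155.5]
tube_1 0.55 [105.5, 101.3, 158.8, 243.9]
core_bar_1 0.88 [380.4, 4.5, 395.4, 110.9]
core_bar_1 0.81 [237.4, 39.7, 251.9, 148.8]
```

View pics/w10v.png

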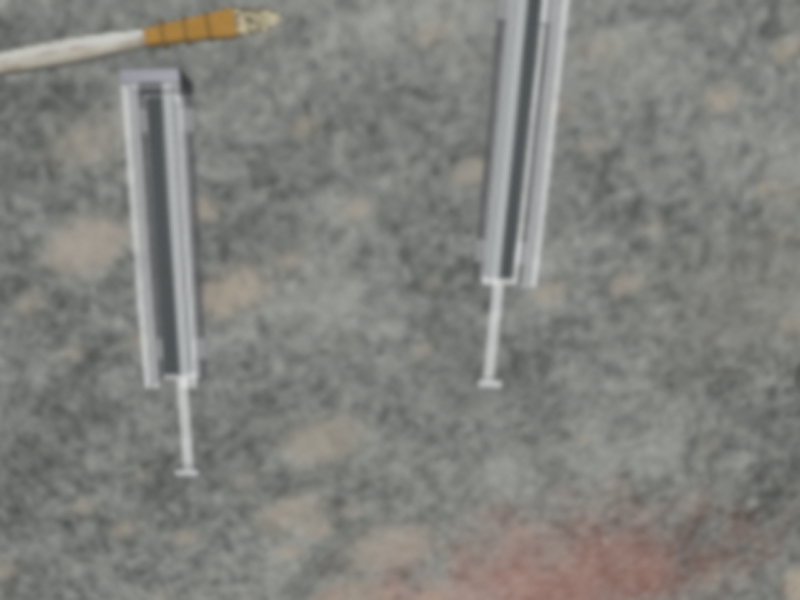

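```bash
cat > tube.py <<'E'
from h import *
def tube(c,V,lip,lm,rm,z=(11,31)):
    # V: view->pixel func ; lip centre, mouth top corners
    l=world([V(lip)],z[0],c)[0,:2]; m=world([V(lm),V(rm)],z[1],c)[:,:2]
    return l,m
E
python3 - <<'E'
from tube import *
c=lc('w10');V=lambda p:(180+p[0]/2.5,p[1]/2.5)
W=lambda p,z:world([V(p)],z,c)[0,:2].round(1)
for n,lip,cap,mth in(('M',(187,473),[(122,71),(180,69)],[(152,388),(198,383)]),('L',(490,384),None,[(484,284),(538,288)])):
    l=W(lip,11);print(n,'lip',l)
    if cap: cc=[W(p,31) for p in cap];print('cap',cc,np.mean(cc,0),'len',np.linalg.norm(l-np.mean(cc,0)),'yaw',np.degrees(np.arctan2(*(l-np.mean(cc,0))[::-1])))
    mm=[W(p,31) for p in mth];print('mouth',mm,np.mean(mm,0),np.linalg.norm(l-np.mean(mm,0)),'yaw',np.degrees(np.arctan2(*(l-np.mean(mm,0))[::-1])))
    if n=='L':
        a,b=W((505,20),31),W((568,0),31);print(a,b)
E
```

```text
M lip [535.8 248.4]
cap [array([361.6, 286.1]), array([367.8, 309.1])] [364.7 297.6] len 178.03328340509808 yaw -16.042649657478147
mouth [array([488.2, 252.8]), array([491.9, 273.8])] [490.05 263.3 ] 48.1152003009444 yaw -18.039552086361585
L lip [533.3 403.9]
mouth [array([484.8, 408.3]), array([492.9, 430.8])] [488.85 419.55] 47.12456896354591 yaw -19.396197208946827
[386.4 439.8] [385.9 465.7]
```

Request:
step_arm:
  grip_force: 20
  series:
    - {"x":-0.034,"y":-0.007,"z":-0.01,"twist":0,"hand":0.5}
    - {"x":-0.034,"y":-0.007,"z":-0.02,"twist":0,"hand":0.5}
    - {"x":-0.034,"y":-0.007,"z":-0.03,"twist":0,"hand":0.5}
    - {"x":-0.034,"y":-0.007,"z":-0.03,"twist":0,"hand":0.5}
    - {"x":-0.034,"y":-0.0065,"z":-0.02,"twist":0,"hand":0.5}
    - {"x":0,"y":0,"z":-0.03,"twist":0,"hand":0.5}
    - {"x":0,"y":0,"z":-0.03,"twist":0,"hand":0.5}
    - {"x":0,"y":0,"z":-0.02,"twist":0,"hand":0.5}
    - {"x":0,"y":0,"z":-0.016,"twist":0,"hand":0.5}
    - {"x":0,"y":0,"z":0,"twist":0,"hand":0.5}

```text
clock: 22.78
ee_pos: [359.9, 296.6, 19.8]
orientation: [-179.9, -0.1, 163.9]
force: [1.0, -0.6, 0.7]
opening: 42.9
```

Run:
```python
from h import *
im,c=shot('w11')
print(env.state()['force'])
for z in(31,):
  print(proj([[364.7,297.6,31],[361.6,286.1,31],[367.8,309.1,31]],c).round())
for d in env.masks_of('wrist','tube_1'):print(d['p'],d['bbox'])
```

```text
22.77 [359.9 296.6  19.8] [-1.799e+02 -1.000e-01  1.639e+02] 42.9
[-0.45944557  0.19571959 -0.23691952]
[[324. 274.]
 [300. 274.]
 [347. 274.]]
0.63 [516.7, 172.0, 639.8, 385.4]
0.62 [69.9, 334.8, 130.4, 382.9]
```

View pics/w11.png

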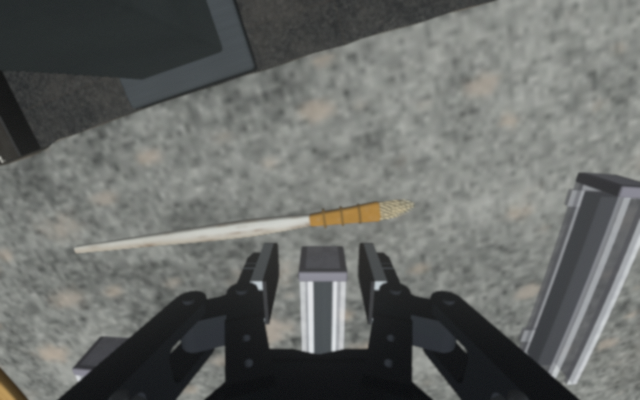

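Request:
step_arm:
  series:
    - {"x":0,"y":0.002,"z":0,"twist":0,"hand":0.7}
    - {"x":0,"y":0,"z":0,"twist":0,"hand":0.9}
    - {"x":0,"y":0,"z":0,"twist":0,"hand":0.9}
    - {"x":0,"y":0,"z":0,"twist":0,"hand":0.9}
    - {"x":0.001,"y":0,"z":0.007,"twist":0,"hand":0.9}
    - {"x":0.001,"y":0,"z":0.007,"twist":0,"hand":0.9}
    - {"x":0.002,"y":-0.001,"z":0.008,"twist":0,"hand":0.9}
    - {"x":0.002,"y":-0.001,"z":0.008,"twist":0,"hand":0.9}
    - {"x":0,"y":0,"z":0,"twist":0,"hand":0.9}

```text
clock: 24.0
ee_pos: [367.0, 298.1, 51.4]
orientation: [179.9, 0.0, 164.0]
force: [-0.8, -0.2, -1.2]
opening: 22.3
```

Run:
```python
from h import *
print(env.state()['force'],env.state()['opening'])
a=env.capture('side');save('s12',a);c=cal('side')
for d in env.masks_of('side','tube_1'):print(d['p'],d['bbox'])
for d in env.masks_of('side','core_bar_1'):print('bar',d['p'],d['bbox'])
# predicted lip and cap px if lip on bench
print(proj([[535.8,248.4,5],[535.8,248.4,40],[364,297,55]],c).round())
cv2.imwrite('pics/s12v.png',cv2.resize(a[200:340,260:440],(720,560),interpolation=cv2.INTER_CUBIC)[:,:,::-1])
```

```text
[-0.78339789 -0.2220759  -1.16544165] 22.28059522317966
0.86 [321.1, 230.3, 384.9, 250.3]
0.85 [312.5, 301.9, 400.5, 340.0]
0.57 [322.1, 255.0, 395.3, 274.7]
bar 0.56 [363.0, 186.8, 376.4, 195.6]
[[324. 264.]
 [323. 252.]
 [398. 262.]]
```

View pics/s12v.png

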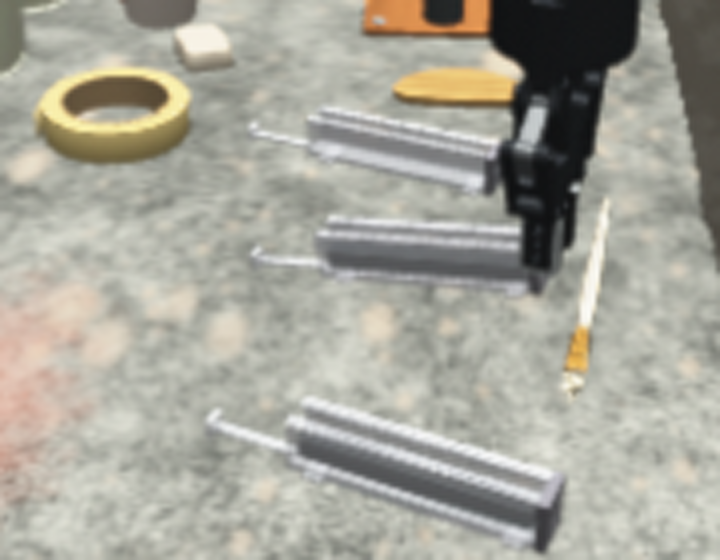

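Request:
step_arm:
  series:
    - {"x":0.0025,"y":-0.0005,"z":0.008,"twist":0,"hand":0.9}
    - {"x":0.003,"y":-0.001,"z":0.008,"twist":0,"hand":0.9}
    - {"x":0.003,"y":-0.001,"z":0.008,"twist":0,"hand":0.9}
    - {"x":0.004,"y":-0.001,"z":0.008,"twist":0,"hand":0.9}
    - {"x":0.004,"y":-0.001,"z":0.008,"twist":0,"hand":0.9}
    - {"x":0.005,"y":-0.0015,"z":0.008,"twist":0,"hand":0.9}
    - {"x":0.005,"y":-0.0015,"z":0.008,"twist":0,"hand":0.9}
    - {"x":0.006,"y":-0.0015,"z":0.009,"twist":0,"hand":0.9}
    - {"x":0.006,"y":-0.0015,"z":0.009,"twist":0,"hand":0.9}
    - {"x":0,"y":0,"z":0,"twist":0,"hand":0.9}
    - {"x":0,"y":0,"z":0,"twist":0,"hand":0.9}
    - {"x":0,"y":0,"z":0,"twist":0,"hand":0.9}
    - {"x":0,"y":0,"z":0,"twist":0,"hand":0.9}

```text
clock: 25.78
ee_pos: [404.7, 287.4, 124.4]
orientation: [-180.0, -0.0, 164.0]
force: [0.1, -0.5, -1.4]
opening: 22.4
```

Run:
```python
from h import *
print(env.state()['force'],env.state()['opening'])
a=env.capture('side');save('s13',a);c=cal('side')
for d in env.masks_of('side','tube_1'):print(d['p'],d['bbox'])
for d in env.masks_of('side','core_bar_1'):print('bar',d['p'],d['bbox'])
```

```text
[ 0.08236396 -0.48345101 -1.36974472] 22.436752588176486
0.79 [317.9, 227.7, 381.9, 257.9]
0.72 [322.2, 225.5, 383.0, 249.4]
0.66 [311.0, 297.0, 399.4, 341.1]
bar 0.67 [357.8, 218.9, 393.8, 228.7]
```

Request:
step_arm:
  series:
    - {"x":-0.006,"y":0.0015,"z":-0.009,"twist":0,"hand":0.9}
    - {"x":-0.006,"y":0.0015,"z":-0.009,"twist":0,"hand":0.9}
    - {"x":-0.005,"y":0.0015,"z":-0.008,"twist":0,"hand":0.9}
    - {"x":-0.005,"y":0.0015,"z":-0.008,"twist":0,"hand":0.9}
    - {"x":-0.004,"y":0.001,"z":-0.008,"twist":0,"hand":0.9}
    - {"x":-0.004,"y":0.001,"z":-0.008,"twist":0,"hand":0.9}
    - {"x":-0.003,"y":0.001,"z":-0.008,"twist":0,"hand":0.9}
    - {"x":-0.003,"y":0.001,"z":-0.008,"twist":0,"hand":0.9}
    - {"x":-0.0025,"y":0.0005,"z":-0.008,"twist":0,"hand":0.9}
    - {"x":-0.002,"y":0.001,"z":-0.008,"twist":0,"hand":0.9}
    - {"x":-0.002,"y":0.001,"z":-0.008,"twist":0,"hand":0.9}
    - {"x":-0.001,"y":0,"z":-0.007,"twist":0,"hand":0.9}
    - {"x":-0.001,"y":0,"z":-0.007,"twist":0,"hand":0.9}
    - {"x":0,"y":0,"z":0,"twist":0,"hand":0.9}
    - {"x":0,"y":0,"z":0,"twist":0,"hand":0.7}
    - {"x":0,"y":0,"z":0,"twist":0,"hand":0.5}
    - {"x":0,"y":0,"z":0,"twist":0,"hand":0.5}
    - {"x":0,"y":0,"z":0.04,"twist":0,"hand":0.5}
    - {"x":0,"y":0,"z":0.04,"twist":0,"hand":0.5}

```text
clock: 28.3
ee_pos: [360.1, 299.6, 101.4]
orientation: [-179.9, -0.0, 164.0]
force: [1.0, 0.2, 0.2]
opening: 42.7
```

Request:
step_arm:
  series:
    - {"x":0,"y":0.04,"z":0.01,"twist":-0.01,"hand":0.5}
    - {"x":0,"y":0.04,"z":0,"twist":-0.01,"hand":0.5}
    - {"x":0,"y":0.04,"z":0,"twist":-0.01,"hand":0.5}
    - {"x":0,"y":0.04,"z":-0.01,"twist":-0.001,"hand":0.5}
    - {"x":0,"y":0,"z":0,"twist":0,"hand":0.5}

```text
clock: 28.92
ee_pos: [360.2, 462.2, 100.1]
orientation: [180.0, 0.0, 162.3]
force: [-0.1, -0.8, -0.6]
opening: 42.9
```

Run:
```python
from h import *
im,c=shot('w14')
P=lambda L:proj(L,c).round().tolist()
print('pred cap top/bottom centre, TCP',P([[364.5,458,31],[364.5,458,0],[360,459,31]]))
ds=env.masks_of('wrist','tube_1')
o=im.copy()
for d in ds:
    print(d['p'],d['bbox'])
for d in env.masks_of('wrist','core_bar_1'): print('bar',d['p'],d['bbox'])
a=o[130:400,150:550]
M=cv2.resize(o[150:370,200:500],(400,293),interpolation=cv2.INTER_CUBIC)
b=env.capture('side');save('s14',b)
S=cv2.resize(b[190:350,260:450],(400,337),interpolation=cv2.INTER_CUBIC)
T=env.capture('top');save('t14',T)
print([ (d['p'],d['bbox']) for d in env.masks_of('top','core_bar_1')])
c=cal('top')
T=cv2.resize(T[195:285,150:320],(400,212),interpolation=cv2.INTER_CUBIC)
Q=np.zeros((337,800,3),np.uint8);Q[:293,:400]=M;Q[:337,400:]=S
Q=np.vstack([Q,np.hstack([T,np.zeros((212,400,3),np.uint8)])]);cv2.imwrite('pics/m14.png',Q[:,:,::-1])
```

```text
28.93 [360.2 462.2 100.1] [180.    0.  162.3] 42.9
pred cap top/bottom centre, TCP [[315.0, 216.0], [316.0, 202.0], [315.0, 210.0]]
0.91 [122.0, 252.6, 179.3, 346.3]
0.81 [2.8, 314.9, 76.5, 399.8]
0.78 [300.3, 198.9, 336.4, 354.6]
bar 0.7 [313.6, 219.4, 325.3, 331.9]
bar 0.4 [176.4, 390.2, 190.3, 400.0]
[(0.72, [167.3, 212.3, 190.1, 269.0]), (0.67, [222.4, 226.5, 242.8, 268.2])]
```

View pics/m14.png

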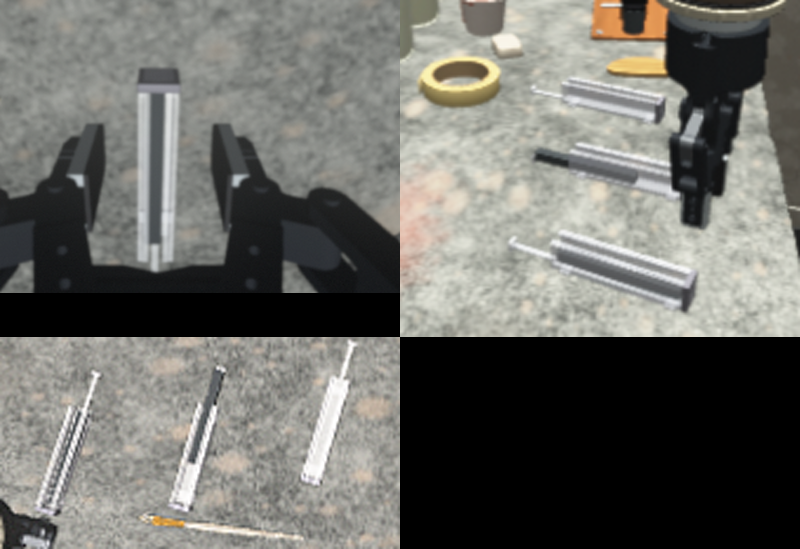

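Request:
step_arm:
  series:
    - {"x":0.0015,"y":-0.0005,"z":-0.03,"twist":0,"hand":0.5}
    - {"x":0,"y":0,"z":-0.03,"twist":0,"hand":0.5}
    - {"x":0,"y":0,"z":-0.02,"twist":0,"hand":0.5}
    - {"x":0,"y":0,"z":0,"twist":0,"hand":0.7}
    - {"x":0,"y":0,"z":0,"twist":0,"hand":0.9}
    - {"x":0,"y":0,"z":0,"twist":0,"hand":0.9}
    - {"x":0,"y":0,"z":0,"twist":0,"hand":0.9}
    - {"x":0.001,"y":0,"z":0.007,"twist":0,"hand":0.9}
    - {"x":0.001,"y":0,"z":0.007,"twist":0,"hand":0.9}
    - {"x":0.002,"y":-0.001,"z":0.008,"twist":0,"hand":0.9}
    - {"x":0.002,"y":-0.001,"z":0.008,"twist":0,"hand":0.9}
    - {"x":0,"y":0,"z":0,"twist":0,"hand":0.9}

```text
clock: 30.72
ee_pos: [368.4, 457.7, 51.5]
orientation: [179.9, 0.0, 162.2]
force: [-0.0, -0.2, -2.0]
opening: 23.2
```

Run:
```python
from h import *
save('s15',env.capture('side'));c=cal('side')
for d in env.masks_of('side','tube_1'):print(d['p'],d['bbox'])
print(proj([[533,404,5],[533,404,40],[364,460,0],[364,460,32]],c).round())
```

```text
0.72 [333.8, 225.0, 377.5, 250.9]
0.72 [320.7, 166.7, 380.4, 209.1]
0.67 [337.5, 258.8, 385.5, 279.8]
0.56 [310.8, 291.6, 396.1, 324.1]
[[313. 306.]
 [312. 291.]
 [397. 335.]
 [399. 321.]]
```

Run:
```python
from h import *
c=cal('side')
for d in env.masks_of('side','tube_1'):
    if d['bbox'][3]>315:
        m=d['pixels']
        for x in range(310,400,6):
            r=np.nonzero(m[:,x])[0]; print(x,r.min() if len(r) else None,r.max() if len(r) else None)
    
print(proj([[533,404,11],[488,419,31],[488,419,50],[364,460,62],[364,460,31]],c).round())
g=cv2.imread('pics/s15.png',0);g0=cv2.imread('pics/s14.png',0)
cv2.imwrite('pics/x.png',cv2.resize(cv2.imread('pics/s15.png')[270:350,290:420],(780,480)))
```

```text
310 296 299
316 299 299
322 None None
328 299 304
334 291 308
340 291 308
346 293 310
352 294 312
358 295 313
364 296 315
370 297 317
376 298 318
382 300 320
388 305 322
394 318 322
[[313. 303.]
 [334. 302.]
 [334. 294.]
 [400. 308.]
 [398. 321.]]
```

View pics/x.png

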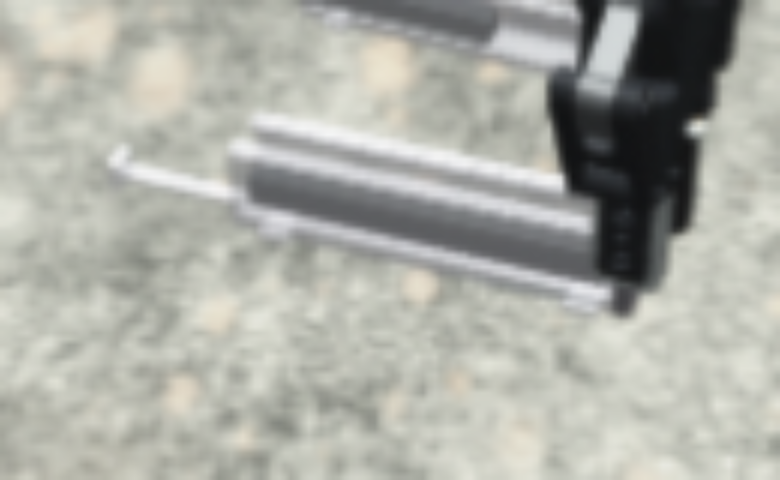

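Request:
step_arm:
  series:
    - {"x":-0.002,"y":0.001,"z":-0.008,"twist":0,"hand":0.9}
    - {"x":-0.002,"y":0.001,"z":-0.008,"twist":0,"hand":0.9}
    - {"x":-0.001,"y":0,"z":-0.008,"twist":0,"hand":0.9}
    - {"x":-0.001,"y":0,"z":-0.006,"twist":0,"hand":0.9}
    - {"x":0,"y":0,"z":0,"twist":0,"hand":0.6}
    - {"x":0,"y":0,"z":0,"twist":0,"hand":0.5}
    - {"x":-0.004,"y":0.0012,"z":0.002,"twist":0,"hand":0.5}
    - {"x":0,"y":0,"z":0,"twist":0,"hand":0.7}
    - {"x":0,"y":0,"z":0,"twist":0,"hand":0.9}
    - {"x":0,"y":0,"z":0,"twist":0,"hand":0.9}
    - {"x":0,"y":0,"z":0,"twist":0,"hand":0.9}
    - {"x":0.001,"y":0,"z":0.007,"twist":0,"hand":0.9}
    - {"x":0.001,"y":0,"z":0.007,"twist":0,"hand":0.9}
    - {"x":0.002,"y":-0.001,"z":0.008,"twist":0,"hand":0.9}
    - {"x":0.002,"y":-0.001,"z":0.008,"twist":0,"hand":0.9}
    - {"x":0,"y":0,"z":0,"twist":0,"hand":0.9}

```text
clock: 32.88
ee_pos: [364.4, 458.8, 53.5]
orientation: [179.9, 0.0, 162.2]
force: [0.0, -0.1, -1.0]
opening: 21.5
```

```bash
cat >> h.py <<'E'
def lippos(im,c0,c1,r0,r1,thr=40):
    g=im[r0:r1,c0:c1].astype(float).mean(2); b=cv2.GaussianBlur(g,(0,0),8); ys,xs=np.nonzero(g-b>thr)
    print('bright:',[(int(x)+c0,int(y)+r0) for x,y in zip(xs,ys)][:40])
E
python3 - <<'E'
from h import *
for t in('s14','s15'): lippos(cv2.imread(f'pics/{t}.png'),304,334,285,315,30)
a=env.capture('side');save('s16',a);lippos(a,304,334,285,315,30)
for d in env.masks_of('side','tube_1'):
    if d['bbox'][3]>315: print(d['bbox'],[(x,np.nonzero(d['pixels'][:,x])[0][[0,-1]].tolist()) for x in range(310,396,12) if d['pixels'][:,x].any()])
E
```

```text
bright: [(333, 298), (314, 302), (313, 303), (314, 303), (312, 304), (313, 304), (332, 304), (333, 304), (312, 305), (313, 305), (315, 305), (332, 305), (333, 305), (314, 306), (315, 306), (316, 306), (317, 306), (318, 306), (316, 307), (317, 307), (318, 307), (319, 307), (320, 307), (321, 307), (318, 308), (319, 308), (320, 308), (321, 308), (322, 308), (323, 308), (324, 308), (321, 309), (322, 309), (323, 309), (324, 309), (325, 309), (326, 309), (327, 309), (324, 310), (325, 310)]
bright: [(332, 289), (333, 289), (333, 290), (329, 293), (330, 293), (331, 293), (310, 294), (328, 294), (329, 294), (330, 294), (331, 294), (332, 294), (309, 295), (310, 295), (329, 295), (330, 295), (331, 295), (332, 295), (333, 295), (308, 296), (309, 296), (310, 296), (309, 297), (310, 297), (312, 297), (313, 297), (311, 298), (312, 298), (313, 298), (314, 298), (315, 298), (316, 298), (317, 298), (312, 299), (313, 299), (314, 299), (315, 299), (316, 299), (317, 299), (318, 299)]
bright: [(333, 295), (332, 296), (333, 296), (330, 300), (331, 300), (332, 300), (333, 300), (329, 301), (330, 301), (331, 301), (332, 301), (333, 301), (333, 302), (312, 303), (311, 304), (312, 304), (313, 304), (310, 305), (311, 305), (312, 305), (311, 306), (312, 306), (313, 306), (314, 306), (315, 306), (316, 306), (317, 306), (318, 306), (314, 307), (315, 307), (316, 307), (317, 307), (318, 307), (319, 307), (320, 307), (321, 307), (322, 307), (323, 307), (324, 307), (325, 307)]
[310.5, 296.9, 398.1, 324.5] [(310, [306, 307]), (334, [296, 315]), (346, [297, 316]), (358, [298, 317]), (370, [299, 320]), (382, [301, 321]), (394, [317, 323])]
```

Request:
step_arm:
  series:
    - {"x":0.0025,"y":-0.0005,"z":0.008,"twist":0,"hand":0.9}
    - {"x":0.003,"y":-0.001,"z":0.008,"twist":0,"hand":0.9}
    - {"x":0.003,"y":-0.001,"z":0.008,"twist":0,"hand":0.9}
    - {"x":0.004,"y":-0.0015,"z":0.008,"twist":0,"hand":0.9}
    - {"x":0.004,"y":-0.0015,"z":0.008,"twist":0,"hand":0.9}
    - {"x":0.005,"y":-0.0015,"z":0.008,"twist":0,"hand":0.9}
    - {"x":0.005,"y":-0.0015,"z":0.008,"twist":0,"hand":0.9}
    - {"x":0.006,"y":-0.002,"z":0.009,"twist":0,"hand":0.9}
    - {"x":0.006,"y":-0.002,"z":0.009,"twist":0,"hand":0.9}
    - {"x":0,"y":0,"z":0,"twist":0,"hand":0.9}
    - {"x":0,"y":0,"z":0,"twist":0,"hand":0.9}
    - {"x":0,"y":0,"z":0,"twist":0,"hand":0.9}
    - {"x":0,"y":0,"z":0,"twist":0,"hand":0.9}

```text
clock: 34.6
ee_pos: [402.1, 446.1, 126.4]
orientation: [-180.0, -0.0, 162.2]
force: [-1.3, 0.4, -0.2]
opening: 16.2
```

Run:
```python
from h import *
a=env.capture('side');save('s17',a);lippos(a,296,334,275,315,30)
for n in('tube_1','core_bar_1'):
  for d in env.masks_of('side',n):print(n,d['p'],d['bbox'])
```

```text
bright: [(316, 279), (317, 279), (318, 279), (315, 280), (316, 280), (317, 280), (318, 280), (315, 281), (316, 281), (317, 281), (318, 281), (315, 282), (316, 282), (317, 282), (318, 282), (319, 282), (315, 283), (316, 283), (317, 283), (318, 283), (319, 283), (319, 284), (329, 284), (330, 284), (331, 284), (319, 285), (327, 285), (328, 285), (329, 285), (318, 286), (319, 286), (326, 286), (315, 287), (316, 287), (317, 287), (318, 287), (319, 287), (324, 287), (315, 288), (316, 288)]
tube_1 0.71 [311.7, 268.4, 382.2, 310.9]
tube_1 0.59 [324.4, 227.0, 365.1, 244.0]
core_bar_1 0.71 [324.3, 166.2, 353.1, 172.3]
core_bar_1 0.54 [309.0, 297.4, 320.4, 304.6]
```

Request:
step_arm:
  series:
    - {"x":-0.005,"y":0.0015,"z":-0.009,"twist":0,"hand":0.9}
    - {"x":-0.005,"y":0.0015,"z":-0.009,"twist":0,"hand":0.9}
    - {"x":-0.005,"y":0.0015,"z":-0.008,"twist":0,"hand":0.9}
    - {"x":-0.005,"y":0.0015,"z":-0.008,"twist":0,"hand":0.9}
    - {"x":-0.004,"y":0.0015,"z":-0.008,"twist":0,"hand":0.9}
    - {"x":-0.004,"y":0.0015,"z":-0.008,"twist":0,"hand":0.9}
    - {"x":-0.003,"y":0.001,"z":-0.008,"twist":0,"hand":0.9}
    - {"x":-0.003,"y":0.001,"z":-0.008,"twist":0,"hand":0.9}
    - {"x":-0.0025,"y":0.0005,"z":-0.008,"twist":0,"hand":0.9}
    - {"x":-0.002,"y":0.001,"z":-0.008,"twist":0,"hand":0.9}
    - {"x":-0.002,"y":0.001,"z":-0.008,"twist":0,"hand":0.9}
    - {"x":-0.001,"y":0,"z":-0.007,"twist":0,"hand":0.9}
    - {"x":-0.001,"y":0,"z":-0.007,"twist":0,"hand":0.9}
    - {"x":0,"y":0,"z":0,"twist":0,"hand":0.9}
    - {"x":0,"y":0,"z":0,"twist":0,"hand":0.7}
    - {"x":0,"y":0,"z":0,"twist":0,"hand":0.5}
    - {"x":0,"y":0,"z":0,"twist":0,"hand":0.5}
    - {"x":0,"y":0,"z":0.05,"twist":0,"hand":0.5}
    - {"x":0,"y":0,"z":0.05,"twist":0,"hand":0.5}
    - {"x":0,"y":0,"z":0.04,"twist":0,"hand":0.5}

```text
clock: 37.25
ee_pos: [360.1, 459.7, 164.8]
orientation: [179.9, 0.0, 162.2]
force: [0.5, -0.2, -0.6]
opening: 42.9
```

Request:
step_arm:
  series:
    - {"x":0.028,"y":-0.0155,"z":0.005,"twist":0,"hand":0.5}
    - {"x":0.028,"y":-0.0155,"z":0.005,"twist":0,"hand":0.5}
    - {"x":0.028,"y":-0.0155,"z":0.005,"twist":0,"hand":0.5}
    - {"x":0.028,"y":-0.0155,"z":0.005,"twist":0,"hand":0.5}
    - {"x":0.028,"y":-0.0155,"z":0.005,"twist":0,"hand":0.5}
    - {"x":0.028,"y":-0.0155,"z":0.005,"twist":0,"hand":0.5}
    - {"x":0.028,"y":-0.0155,"z":0.005,"twist":0,"hand":0.5}
    - {"x":0.028,"y":-0.0155,"z":0,"twist":0,"hand":0.5}
    - {"x":0,"y":0,"z":0,"twist":0,"hand":0.5}

```text
clock: 38.38
ee_pos: [585.6, 334.3, 197.6]
orientation: [180.0, 0.0, 162.1]
force: [0.3, 1.1, 0.9]
opening: 42.8
```

Run:
```python
from h import *
im,c=shot('w18')
for n in('core_bar_1','tube_1'):
  for d in env.masks_of('wrist',n):
    ys,xs=np.nonzero(d['pixels']);print(n,round(d['p'],2),d['bbox'],len(xs))
    if n!='tube_1' and len(xs)>50:
        # per-image-row centre & width, in world at z=18
        for y in range(ys.min(),ys.max()+1,8):
            r=xs[ys==y]
            if len(r): 
                w=world([(r.min()-.5,y),(r.max()+.5,y)],18,c); print(y,r.min(),r.max(),w[:,:2].round(0).tolist())
```

```text
38.38 [585.6 334.3 197.6] [180.    0.  162.1] 42.8
core_bar_1 0.95 [361.4, 0.9, 377.0, 108.5] 968
0 369 374 [[439.0, 431.0], [441.0, 437.0]]
8 369 374 [[446.0, 429.0], [447.0, 435.0]]
16 369 374 [[452.0, 428.0], [454.0, 433.0]]
24 369 373 [[459.0, 426.0], [461.0, 430.0]]
32 369 374 [[466.0, 424.0], [468.0, 429.0]]
40 369 374 [[473.0, 422.0], [475.0, 427.0]]
48 368 374 [[480.0, 419.0], [482.0, 426.0]]
56 369 373 [[487.0, 418.0], [489.0, 423.0]]
64 361 372 [[492.0, 408.0], [496.0, 420.0]]
72 360 373 [[499.0, 405.0], [503.0, 419.0]]
80 360 372 [[506.0, 403.0], [510.0, 416.0]]
88 360 372 [[514.0, 401.0], [518.0, 414.0]]
96 360 372 [[521.0, 399.0], [525.0, 412.0]]
104 360 371 [[529.0, 397.0], [533.0, 409.0]]
core_bar_1 0.72 [210.9, 32.9, 238.7, 149.0] 1083
32 211 216 [[418.0, 277.0], [420.0, 283.0]]
40 212 217 [[425.0, 275.0], [427.0, 281.0]]
48 213 219 [[432.0, 273.0], [434.0, 280.0]]
56 214 219 [[439.0, 271.0], [441.0, 277.0]]
64 214 219 [[446.0, 268.0], [448.0, 274.0]]
72 215 221 [[453.0, 266.0], [456.0, 273.0]]
80 216 221 [[461.0, 264.0], [463.0, 270.0]]
88 217 222 [[468.0, 262.0], [470.0, 268.0]]
96 218 223 [[476.0, 260.0], [478.0, 266.0]]
104 219 224 [[483.0, 258.0], [485.0, 264.0]]
112 220 233 [[491.0, 256.0], [496.0, 270.0]]
120 221 234 [[499.0, 253.0], [504.0, 267.0]]
128 221 234 [[507.0, 250.0], [512.0, 264.0]]
136 221 235 [[515.0, 247.0], [520.0, 262.0]]
144 223 237 [[523.0, 245.0], [528.0, 261.0]]
152 227 233 [[533.0, 246.0], [535.0, 253.0]]
tube_1 0.91 [356.9, 2.8, 388.5, 114.1] 1494
tube_1 0.9 [196.8, 1.3, 238.1, 109.5] 3113
tube_1 0.87 [58.6, 56.1, 128.4, 219.1] 5060
tube_1 0.31 [111.8, 240.9, 199.7, 319.3] 3356
```

Request:
step_arm:
  grip_force: 60
  series:
    - {"x":-0.015,"y":0.015,"z":-0.01,"twist":0,"hand":0.5}
    - {"x":-0.02,"y":0.02,"z":-0.03,"twist":0,"hand":0.5}
    - {"x":-0.02,"y":0.02,"z":-0.03,"twist":0,"hand":0.5}
    - {"x":-0.02,"y":0.0205,"z":-0.03,"twist":0,"hand":0.5}
    - {"x":0,"y":0,"z":-0.03,"twist":0,"hand":0.5}
    - {"x":0,"y":0,"z":-0.03,"twist":0,"hand":0.5}
    - {"x":0,"y":0,"z":-0.02,"twist":0,"hand":0.5}
    - {"x":0,"y":0,"z":-0.012,"twist":0,"hand":0.5}
    - {"x":0,"y":0,"z":0,"twist":0,"hand":0.5}

```text
clock: 39.65
ee_pos: [508.4, 411.1, 5.2]
orientation: [-180.0, -0.0, 162.2]
force: [0.6, -0.4, 1.2]
opening: 42.6
```

```bash
cat >> h.py <<'E'
def barmask(cam,c,z=18,step=6,pmin=.4,lo=0):
    for d in env.masks_of(cam,'core_bar_1'):
        ys,xs=np.nonzero(d['pixels']); 
        if d['p']<pmin or len(xs)<30: continue
        print('bar',round(d['p'],2),d['bbox'],len(xs))
        for y in range(ys.min(),ys.max()+1,step):
            r=xs[ys==y]
            if len(r): print('  ',y,r.min(),r.max(),world([(r.min()-.5,y),(r.max()+.5,y)],z,c)[:,:2].round(0).tolist())
E
python3 - <<'E'
from h import *
im,c=shot('w19'); barmask('wrist',c)
s=env.state()['ee_pos'];print(proj([[s[0],s[1],18]],c))
E
```

```text
39.65 [508.4 411.1   5.2] [-180.    -0.   162.2] 42.6
bar 0.86 [52.8, 302.9, 99.4, 364.8] 1795
   303 80 82 [[491.0, 278.0], [491.0, 280.0]]
   309 74 84 [[493.0, 272.0], [495.0, 279.0]]
   315 67 86 [[496.0, 266.0], [499.0, 278.0]]
   321 61 88 [[499.0, 259.0], [503.0, 276.0]]
   327 56 91 [[502.0, 253.0], [507.0, 276.0]]
   333 58 92 [[506.0, 252.0], [511.0, 274.0]]
   339 60 95 [[510.0, 250.0], [516.0, 273.0]]
   345 62 98 [[514.0, 249.0], [520.0, 272.0]]
   351 65 100 [[519.0, 248.0], [525.0, 271.0]]
   357 67 98 [[523.0, 246.0], [528.0, 267.0]]
   363 70 93 [[528.0, 245.0], [532.0, 260.0]]
bar 0.56 [310.1, 69.3, 332.6, 311.1] 5083
   70 312 325 [[420.0, 436.0], [421.0, 442.0]]
   76 310 330 [[422.0, 435.0], [424.0, 443.0]]
   82 309 331 [[424.0, 434.0], [427.0, 442.0]]
   88 310 331 [[426.0, 433.0], [429.0, 442.0]]
   94 311 332 [[428.0, 433.0], [431.0, 442.0]]
   100 312 332 [[431.0, 433.0], [433.0, 441.0]]
   106 311 331 [[433.0, 431.0], [436.0, 440.0]]
   112 311 331 [[435.0, 431.0], [438.0, 439.0]]
   118 310 330 [[437.0, 429.0], [440.0, 438.0]]
   124 310 330 [[440.0, 429.0
[... 836 characters left out ...]
  232 313 331 [[488.0, 414.0], [491.0, 423.0]]
   238 313 331 [[491.0, 413.0], [494.0, 422.0]]
   244 313 332 [[494.0, 412.0], [497.0, 421.0]]
   250 313 332 [[497.0, 411.0], [500.0, 420.0]]
   256 308 332 [[500.0, 408.0], [504.0, 419.0]]
   262 308 332 [[503.0, 407.0], [507.0, 419.0]]
   268 308 331 [[506.0, 406.0], [510.0, 417.0]]
   274 308 331 [[510.0, 404.0], [513.0, 416.0]]
   280 309 331 [[513.0, 404.0], [517.0, 415.0]]
   286 309 331 [[517.0, 403.0], [520.0, 414.0]]
   292 308 331 [[520.0, 401.0], [524.0, 413.0]]
   298 308 331 [[524.0, 400.0], [527.0, 412.0]]
   304 308 331 [[527.0, 399.0], [531.0, 411.0]]
   310 309 331 [[531.0, 398.0], [535.0, 410.0]]
[[320.42985738 269.84828795]]
```

Request:
step_arm:
  grip_force: 70
  series:
    - {"x":0.0057,"y":-0.0018,"z":0,"twist":0,"hand":0.5}
    - {"x":0,"y":0,"z":0,"twist":0,"hand":0.7}
    - {"x":0,"y":0,"z":0,"twist":0,"hand":1}
    - {"x":0,"y":0,"z":0,"twist":0,"hand":1}
    - {"x":0,"y":0,"z":0,"twist":0,"hand":1}
    - {"x":0,"y":0,"z":0,"twist":0,"hand":1}
    - {"x":0,"y":0,"z":0,"twist":0,"hand":1}

```text
clock: 40.62
ee_pos: [514.9, 409.3, 6.3]
orientation: [180.0, 0.0, 162.2]
force: [0.3, -1.9, 7.5]
opening: 9.8
```

Request:
step_arm:
  series:
    - {"x":0,"y":0,"z":0.003,"twist":0,"hand":1}
    - {"x":0,"y":0,"z":0.003,"twist":0,"hand":1}
    - {"x":0,"y":0,"z":0.0025,"twist":0,"hand":1}
    - {"x":0,"y":0,"z":0,"twist":0,"hand":1}

```text
clock: 41.12
ee_pos: [514.7, 409.4, 14.5]
orientation: [180.0, 0.0, 162.2]
force: [1.0, -0.8, -0.5]
opening: 9.9
```

Request:
step_arm:
  series:
    - {"x":0.0057,"y":-0.0018,"z":0,"twist":0,"hand":1}
    - {"x":0.0076,"y":-0.0024,"z":0,"twist":0,"hand":1}
    - {"x":0.0095,"y":-0.003,"z":0,"twist":0,"hand":1}
    - {"x":0.0095,"y":-0.003,"z":0,"twist":0,"hand":1}
    - {"x":0.0095,"y":-0.003,"z":0,"twist":0,"hand":1}
    - {"x":0.0095,"y":-0.003,"z":0,"twist":0,"hand":1}
    - {"x":0.0095,"y":-0.003,"z":0,"twist":0,"hand":1}
    - {"x":0.0095,"y":-0.003,"z":0,"twist":0,"hand":1}
    - {"x":0.0095,"y":-0.003,"z":0,"twist":0,"hand":1}
    - {"x":0.0095,"y":-0.003,"z":0,"twist":0,"hand":1}
    - {"x":0,"y":0,"z":0,"twist":0,"hand":1}

```text
clock: 42.5
ee_pos: [604.7, 380.8, 14.2]
orientation: [180.0, 0.0, 162.2]
force: [-0.6, -0.9, -0.2]
opening: 9.6
```

Run:
```python
from h import *
im,c=shot('w20'); print(env.state()['force'])
for n in('tube_1','core_bar_1'):
  for d in env.masks_of('wrist',n):print(n,d['p'],d['bbox'])
d=[d for d in env.masks_of('wrist','core_bar_1') if 280<d['bbox'][0]<360]
if d:
    ys,xs=np.nonzero(d[0]['pixels']);print(world([(np.mean(xs[ys<ys.min()+4]),ys.min())],26,c))
```

```text
42.5 [604.7 380.8  14.2] [180.    0.  162.2] 9.6
[-0.57781372  0.15881131 -0.96805226]
tube_1 0.8 [292.4, 1.7, 356.6, 123.3]
tube_1 0.77 [1.2, 0.0, 74.0, 213.0]
core_bar_1 0.92 [3.6, 120.0, 66.4, 209.2]
core_bar_1 0.57 [302.4, 56.1, 332.7, 300.6]
[[510.81424186 409.83750611  26.        ]]
```

Request:
step_arm:
  grip_force: 80
  series:
    - {"x":0,"y":0,"z":0.025,"twist":0,"hand":1}
    - {"x":0,"y":0,"z":0.03,"twist":0,"hand":1}
    - {"x":-0.005,"y":-0.02,"z":0.027,"twist":0.02,"hand":1}
    - {"x":-0.007,"y":-0.033,"z":0,"twist":0.022,"hand":1}
    - {"x":-0.007,"y":-0.033,"z":0,"twist":0.022,"hand":1}
    - {"x":-0.007,"y":-0.033,"z":0,"twist":0.022,"hand":1}
    - {"x":-0.007,"y":-0.033,"z":0,"twist":0.022,"hand":1}
    - {"x":-0.007,"y":-0.033,"z":0,"twist":0.022,"hand":1}
    - {"x":-0.007,"y":-0.033,"z":0,"twist":0.022,"hand":1}
    - {"x":-0.007,"y":-0.033,"z":0,"twist":0.022,"hand":1}
    - {"x":-0.007,"y":-0.033,"z":0,"twist":0.022,"hand":1}
    - {"x":-0.007,"y":-0.033,"z":0,"twist":0.022,"hand":1}
    - {"x":-0.007,"y":-0.033,"z":0,"twist":0.022,"hand":1}
    - {"x":-0.007,"y":-0.033,"z":0,"twist":0.022,"hand":1}
    - {"x":-0.007,"y":-0.033,"z":0,"twist":0.022,"hand":1}
    - {"x":-0.007,"y":-0.033,"z":0,"twist":0.022,"hand":1}
    - {"x":-0.007,"y":-0.033,"z":0,"twist":0.022,"hand":1}
    - {"x":-0.007,"y":-0.033,"z":0,"twist":0.022,"hand":1}
    - {"x":-0.007,"y":-0.033,"z":0,"twist":0.022,"hand":1}
    - {"x":0,"y":0,"z":0,"twist":0,"hand":1}

```text
clock: 45.2
ee_pos: [486.6, -168.5, 96.4]
orientation: [-180.0, 0.0, -176.6]
force: [-0.2, 1.3, -0.0]
opening: 9.4
```

Run:
```python
from h import *
im,c=shot('w21'); s=env.state(); z=s['ee_pos'][2]+12
for d in env.masks_of('wrist','core_bar_1'):
    ys,xs=np.nonzero(d['pixels']);P=np.array([(xs[ys==y].mean(),y) for y in range(ys.min(),ys.max())])
    w=world(P,z,c);print(d['p'],d['bbox'],w[0],w[-1],np.degrees(np.arctan2(*(w[-1]-w[0])[[1,0]])))
```

```text
45.2 [ 486.6 -168.5   96.4] [-180.     0.  -176.6] 9.4
0.56 [301.9, 54.2, 330.8, 297.1] [ 388.09823465 -171.39609621  108.31610095] [ 505.39011617 -167.735855    108.31610095] 1.787407054336921
```

Request:
step_arm:
  series:
    - {"x":-0.001,"y":-0.012,"z":0,"twist":0,"hand":1}
    - {"x":-0.002,"y":-0.0133,"z":-0.01,"twist":0,"hand":1}
    - {"x":0,"y":0,"z":-0.025,"twist":0,"hand":1}
    - {"x":0,"y":0,"z":-0.015,"twist":0,"hand":1}
    - {"x":0,"y":0,"z":-0.012,"twist":0,"hand":1}
    - {"x":0,"y":0,"z":-0.008,"twist":0,"hand":1}
    - {"x":0,"y":0,"z":0,"twist":0,"hand":1}

```text
clock: 46.18
ee_pos: [483.7, -192.0, 25.8]
orientation: [180.0, -0.0, -176.5]
force: [0.2, 0.7, -0.6]
opening: 9.2
```

Request:
step_arm:
  series:
    - {"x":0,"y":-0.0015,"z":-0.003,"twist":0,"hand":1}
    - {"x":0,"y":0,"z":-0.0015,"twist":0,"hand":1}
    - {"x":0,"y":0,"z":0,"twist":0,"hand":1}

```text
clock: 46.55
ee_pos: [484.0, -193.8, 21.8]
orientation: [-180.0, 0.0, -176.5]
force: [-0.2, 0.6, -0.2]
opening: 9.6
```

Request:
step_arm:
  series:
    - {"x":0,"y":0,"z":-0.001,"twist":0,"hand":1}
    - {"x":0,"y":0,"z":-0.001,"twist":0,"hand":1}
    - {"x":0,"y":0,"z":0,"twist":0,"hand":1}

```text
clock: 46.92
ee_pos: [484.2, -193.8, 20.3]
orientation: [-180.0, 0.0, -176.5]
force: [-2.8, 1.3, 15.6]
opening: 9.6
```

Request:
step_arm:
  series:
    - {"x":0,"y":0,"z":0.0005,"twist":0,"hand":0.8}
    - {"x":0,"y":0,"z":0,"twist":0,"hand":0.7}
    - {"x":0,"y":0,"z":0,"twist":0,"hand":0.6}
    - {"x":0,"y":0,"z":0,"twist":0,"hand":0.6}
    - {"x":0,"y":0,"z":0.03,"twist":0,"hand":0.6}
    - {"x":0,"y":0,"z":0.05,"twist":0,"hand":0.6}
    - {"x":0.02,"y":0,"z":0.05,"twist":0,"hand":0.6}
    - {"x":0.03,"y":0,"z":0.03,"twist":0,"hand":0.6}
    - {"x":0,"y":0,"z":0,"twist":0,"hand":0.6}

```text
clock: 48.05
ee_pos: [537.0, -194.4, 182.7]
orientation: [-179.9, 0.3, -176.5]
force: [-0.6, 0.4, -0.6]
opening: 34.2
```

```bash
cat >> h.py <<'E'
def racked(tag,C=(448,-241),yaw=3.4):
    im,c=shot(tag); a=np.radians(yaw); R=np.array([[np.cos(a),-np.sin(a)],[np.sin(a),np.cos(a)]])
    for d in env.masks_of('wrist','core_bar_1'):
        ys,xs=np.nonzero(d['pixels'])
        if len(xs)<100: continue
        P=(world(np.c_[xs,ys],32.5,c)[:,:2]-C)@R; x0,x1=np.percentile(P[:,0],[.5,99.5])
        f=np.polyfit(P[:,0],P[:,1],1); print('bar p',round(d['p'],2),d['bbox'],'rack x',x0.round(1),x1.round(1),'mid',((x0+x1)/2).round(1),'y',P[:,1].mean().round(1),'yaw',np.degrees(f[0]).round(1))
    return im,c
E
python3 -c "
from h import *
racked('w22')"
```

```text
48.05 [ 537.  -194.4  182.7] [-179.9    0.3 -176.5] 34.2
bar p 0.9 [319.6, 12.9, 328.3, 147.8] rack x -59.5 58.5 mid -0.5 y 44.2 yaw 0.3
```

Request:
step_arm:
  series:
    - {"x":0.0032,"y":0.0343,"z":0.001,"twist":-0.0243,"hand":0.5}
    - {"x":0.0032,"y":0.0343,"z":0.001,"twist":-0.0243,"hand":0.5}
    - {"x":0.0032,"y":0.0343,"z":0.001,"twist":-0.0243,"hand":0.5}
    - {"x":0.0032,"y":0.0343,"z":0.001,"twist":-0.0243,"hand":0.5}
    - {"x":0.0032,"y":0.0343,"z":0.001,"twist":-0.0243,"hand":0.5}
    - {"x":0.0032,"y":0.0343,"z":0.001,"twist":-0.0243,"hand":0.5}
    - {"x":0.0032,"y":0.0343,"z":0.001,"twist":-0.0243,"hand":0.5}
    - {"x":0.0032,"y":0.0343,"z":0.001,"twist":-0.0243,"hand":0.5}
    - {"x":0.0032,"y":0.0343,"z":0.001,"twist":-0.0243,"hand":0.5}
    - {"x":0.0032,"y":0.0343,"z":0.001,"twist":-0.0243,"hand":0.5}
    - {"x":0.0032,"y":0.0343,"z":0.001,"twist":-0.0243,"hand":0.5}
    - {"x":0.0032,"y":0.0343,"z":0.001,"twist":-0.0243,"hand":0.5}
    - {"x":0.0032,"y":0.0343,"z":0.001,"twist":-0.0243,"hand":0.5}
    - {"x":0.0032,"y":0.0343,"z":0.001,"twist":-0.0243,"hand":0.5}
    - {"x":0,"y":0,"z":0,"twist":0,"hand":0.5}

```text
clock: 50.02
ee_pos: [577.4, 287.7, 192.3]
orientation: [-179.9, -0.1, 164.1]
force: [-0.1, 0.4, -0.3]
opening: 42.7
```

Run:
```python
from h import *
im,c=shot('w23');barmask('wrist',c,step=12)
for d in env.masks_of('wrist','tube_1'):print(d['p'],d['bbox'])
```

```text
50.02 [577.4 287.7 192.3] [-1.799e+02 -1.000e-01  1.641e+02] 42.7
bar 0.92 [261.1, 18.7, 281.3, 144.8] 1204
   21 266 267 [[419.0, 280.0], [419.0, 282.0]]
   33 264 270 [[428.0, 275.0], [430.0, 281.0]]
   45 264 271 [[438.0, 271.0], [440.0, 279.0]]
   57 264 271 [[449.0, 268.0], [451.0, 275.0]]
   69 265 272 [[459.0, 265.0], [462.0, 273.0]]
   81 265 273 [[470.0, 262.0], [473.0, 270.0]]
   93 266 273 [[481.0, 259.0], [483.0, 267.0]]
   105 266 278 [[492.0, 255.0], [496.0, 268.0]]
   117 266 279 [[504.0, 251.0], [508.0, 265.0]]
   129 267 279 [[516.0, 248.0], [519.0, 261.0]]
   141 268 279 [[528.0, 245.0], [531.0, 257.0]]
0.93 [253.4, 0.9, 285.9, 102.6]
0.75 [97.5, 0.0, 155.6, 171.2]
0.7 [405.8, 2.9, 446.6, 112.1]
```

Request:
step_arm:
  grip_force: 70
  series:
    - {"x":-0.0163,"y":-0.008,"z":-0.01,"twist":-0.008,"hand":0.5}
    - {"x":-0.0163,"y":-0.008,"z":-0.03,"twist":0,"hand":0.5}
    - {"x":-0.0163,"y":-0.008,"z":-0.03,"twist":0,"hand":0.5}
    - {"x":-0.0163,"y":-0.0077,"z":-0.03,"twist":0,"hand":0.5}
    - {"x":0,"y":0,"z":-0.03,"twist":0,"hand":0.5}
    - {"x":0,"y":0,"z":-0.03,"twist":0,"hand":0.5}
    - {"x":0,"y":0,"z":-0.017,"twist":0,"hand":0.5}
    - {"x":0,"y":0,"z":-0.009,"twist":0,"hand":0.5}
    - {"x":0,"y":0,"z":0,"twist":0,"hand":0.5}

```text
clock: 51.3
ee_pos: [513.5, 254.5, 8.1]
orientation: [-180.0, -0.0, 163.5]
force: [0.0, -0.1, -0.0]
opening: 42.6
```

Run:
```python
from h import *
im,c=shot('w24');barmask('wrist',c,step=24)
```

```text
51.3 [513.5 254.5   8.1] [-180.    -0.   163.5] 42.6
bar 0.88 [306.4, 53.6, 334.0, 299.8] 5846
   52 314 321 [[418.0, 280.0], [418.0, 283.0]]
   76 308 330 [[426.0, 275.0], [428.0, 284.0]]
   100 308 333 [[435.0, 272.0], [438.0, 283.0]]
   124 308 331 [[444.0, 269.0], [447.0, 279.0]]
   148 308 331 [[454.0, 266.0], [457.0, 277.0]]
   172 309 331 [[465.0, 264.0], [468.0, 274.0]]
   196 309 330 [[476.0, 260.0], [479.0, 270.0]]
   220 309 330 [[488.0, 257.0], [491.0, 267.0]]
   244 308 332 [[500.0, 252.0], [504.0, 264.0]]
   268 309 333 [[513.0, 249.0], [517.0, 261.0]]
   292 310 331 [[528.0, 245.0], [531.0, 256.0]]
```

Request:
step_arm:
  series:
    - {"x":-0.001,"y":0.001,"z":-0.0025,"twist":0,"hand":0.5}
    - {"x":0,"y":0,"z":0,"twist":0,"hand":0.7}
    - {"x":0,"y":0,"z":0,"twist":0,"hand":1}
    - {"x":0,"y":0,"z":0,"twist":0,"hand":1}
    - {"x":0,"y":0,"z":0,"twist":0,"hand":1}
    - {"x":0,"y":0,"z":0,"twist":0,"hand":1}
    - {"x":0,"y":0,"z":0,"twist":0,"hand":1}

```text
clock: 52.28
ee_pos: [512.6, 255.9, 6.1]
orientation: [180.0, 0.0, 163.6]
force: [-2.5, 0.0, 7.1]
opening: 10.1
```

Request:
step_arm:
  series:
    - {"x":0,"y":0,"z":0.003,"twist":0,"hand":1}
    - {"x":0,"y":0,"z":0.003,"twist":0,"hand":1}
    - {"x":0,"y":0,"z":0.0025,"twist":0,"hand":1}
    - {"x":0,"y":0,"z":0,"twist":0,"hand":1}

```text
clock: 52.78
ee_pos: [512.7, 255.9, 14.4]
orientation: [180.0, 0.0, 163.6]
force: [-0.2, -0.4, -0.1]
opening: 9.9
```

Request:
step_arm:
  series:
    - {"x":0.0057,"y":-0.0017,"z":0,"twist":0,"hand":1}
    - {"x":0.0077,"y":-0.0023,"z":0,"twist":0,"hand":1}
    - {"x":0.0096,"y":-0.0028,"z":0,"twist":0,"hand":1}
    - {"x":0.0096,"y":-0.0028,"z":0,"twist":0,"hand":1}
    - {"x":0.0096,"y":-0.0028,"z":0,"twist":0,"hand":1}
    - {"x":0.0096,"y":-0.0028,"z":0,"twist":0,"hand":1}
    - {"x":0.0096,"y":-0.0028,"z":0,"twist":0,"hand":1}
    - {"x":0.0096,"y":-0.0028,"z":0,"twist":0,"hand":1}
    - {"x":0.0096,"y":-0.0028,"z":0,"twist":0,"hand":1}
    - {"x":0.0096,"y":-0.0028,"z":0,"twist":0,"hand":1}
    - {"x":0,"y":0,"z":0,"twist":0,"hand":1}

```text
clock: 54.15
ee_pos: [603.5, 229.2, 14.2]
orientation: [180.0, 0.0, 163.5]
force: [0.0, -0.0, -0.2]
opening: 9.7
```

```bash
cat >> h.py <<'E'
def held(tag):
    im,c=shot(tag); e=env.state()['ee_pos']
    for d in env.masks_of('wrist','core_bar_1'):
        if not 280<d['bbox'][0]<345: continue
        ys,xs=np.nonzero(d['pixels']);P=np.array([(xs[ys==y].mean(),y) for y in range(ys.min(),ys.max())])
        w=world(P,e[2]+12,c);print(d['p'],d['bbox'],w[0],'offset',np.linalg.norm(w[0]-[e[0],e[1],w[0][2]])-60)
E
python3 -c "
from h import *
held('w25');print(env.state()['force'],[d['bbox'] for d in env.masks_of('wrist','tube_1')])"
```

```text
54.15 [603.5 229.2  14.2] [180.    0.  163.5] 9.7
0.72 [303.4, 55.9, 335.8, 301.9] [509.62556624 256.89382771  26.10076002] offset 37.257039410223584
[ 0.84252945  0.01512805 -0.48604047] [[286.8, 0.1, 348.9, 56.0], [604.5, 3.4, 640.0, 44.7], [0.0, 0.0, 66.1, 180.0]]
```

Request:
step_arm:
  grip_force: 80
  series:
    - {"x":0,"y":0,"z":0.025,"twist":0,"hand":1}
    - {"x":0,"y":0,"z":0.03,"twist":0,"hand":1}
    - {"x":-0.0068,"y":-0.0305,"z":0.027,"twist":0.0204,"hand":1}
    - {"x":-0.0068,"y":-0.0305,"z":0,"twist":0.0204,"hand":1}
    - {"x":-0.0068,"y":-0.0305,"z":0,"twist":0.0204,"hand":1}
    - {"x":-0.0068,"y":-0.0305,"z":0,"twist":0.0204,"hand":1}
    - {"x":-0.0068,"y":-0.0305,"z":0,"twist":0.0204,"hand":1}
    - {"x":-0.0068,"y":-0.0305,"z":0,"twist":0.0204,"hand":1}
    - {"x":-0.0068,"y":-0.0305,"z":0,"twist":0.0204,"hand":1}
    - {"x":-0.0068,"y":-0.0305,"z":0,"twist":0.0204,"hand":1}
    - {"x":-0.0068,"y":-0.0305,"z":0,"twist":0.0204,"hand":1}
    - {"x":-0.0068,"y":-0.0305,"z":0,"twist":0.0204,"hand":1}
    - {"x":-0.0068,"y":-0.0305,"z":0,"twist":0.0204,"hand":1}
    - {"x":-0.0068,"y":-0.0305,"z":0,"twist":0.0204,"hand":1}
    - {"x":-0.0068,"y":-0.0305,"z":0,"twist":0.0204,"hand":1}
    - {"x":-0.0068,"y":-0.0305,"z":0,"twist":0.0204,"hand":1}
    - {"x":-0.0068,"y":-0.0305,"z":0,"twist":0.0204,"hand":1}
    - {"x":-0.0068,"y":-0.0305,"z":0,"twist":0.0204,"hand":1}
    - {"x":-0.0068,"y":-0.0305,"z":0,"twist":0.0204,"hand":1}
    - {"x":0,"y":0,"z":0,"twist":0,"hand":1}

```text
clock: 56.8
ee_pos: [486.7, -290.5, 96.3]
orientation: [-180.0, 0.0, -176.7]
force: [0.2, -0.9, -0.4]
opening: 9.7
```

```bash
python3 -c "
from h import *
held('w26')"
```

```text
56.8 [ 486.7 -290.5   96.3] [-180.     0.  -176.7] 9.7
0.59 [302.3, 54.9, 334.1, 300.5] [ 389.09967052 -296.51439387  108.16801864] offset 37.855583994124146
```

Request:
step_arm:
  series:
    - {"x":0.0015,"y":0.0065,"z":-0.01,"twist":0,"hand":1}
    - {"x":0,"y":0,"z":-0.025,"twist":0,"hand":1}
    - {"x":0,"y":0,"z":-0.015,"twist":0,"hand":1}
    - {"x":0,"y":0,"z":-0.012,"twist":0,"hand":1}
    - {"x":0,"y":0,"z":-0.008,"twist":0,"hand":1}
    - {"x":0,"y":0,"z":0,"twist":0,"hand":1}

```text
clock: 57.65
ee_pos: [488.4, -282.4, 25.8]
orientation: [180.0, -0.0, -176.6]
force: [0.2, -0.1, -1.4]
opening: 9.4
```

Request:
step_arm:
  series:
    - {"x":0,"y":-0.001,"z":-0.003,"twist":0,"hand":1}
    - {"x":0,"y":0,"z":-0.0015,"twist":0,"hand":1}
    - {"x":0,"y":0,"z":-0.001,"twist":0,"hand":1}
    - {"x":0,"y":0,"z":-0.0005,"twist":0,"hand":1}
    - {"x":0,"y":0,"z":0,"twist":0,"hand":1}

```text
clock: 58.28
ee_pos: [488.7, -283.7, 20.6]
orientation: [-180.0, 0.0, -176.6]
force: [-1.0, 0.3, 5.9]
opening: 9.2
```

Request:
step_arm:
  series:
    - {"x":0,"y":0,"z":0,"twist":0,"hand":0.8}
    - {"x":0,"y":0,"z":0,"twist":0,"hand":0.7}
    - {"x":0,"y":0,"z":0,"twist":0,"hand":0.6}
    - {"x":0,"y":0,"z":0,"twist":0,"hand":0.6}
    - {"x":0,"y":0,"z":0.03,"twist":0,"hand":0.6}
    - {"x":0,"y":0,"z":0.05,"twist":0,"hand":0.6}
    - {"x":0.02,"y":0.015,"z":0.05,"twist":0,"hand":0.6}
    - {"x":0.03,"y":0.02,"z":0.03,"twist":0,"hand":0.6}
    - {"x":0,"y":0,"z":0,"twist":0,"hand":0.6}

```text
clock: 59.4
ee_pos: [541.5, -248.2, 182.8]
orientation: [-179.9, 0.3, -176.5]
force: [0.1, -0.0, -1.4]
opening: 34.2
```

Run:
```python
from h import *
im,c=racked('w27')
for d in env.masks_of('wrist','hold_bar'):
    ys,xs=np.nonzero(d['pixels']); P=world(np.c_[xs,ys],46,c)[:,:2]; m=P.mean(0);u=np.linalg.svd(P-m,full_matrices=False)[2][0];print(d['p'],d['bbox'],m,np.degrees(np.arctan2(u[1],u[0])))
H=np.array([453.5,-356.4]);prev=None
for t in list(range(-10,98,6)):
    a=np.radians(t);u=np.array([np.cos(a),np.sin(a)]);n=-np.array([-u[1],u[0]])
    d=8+11*abs(n[0])+12*abs(n[1]); p=H+150*u+n*d
    print(t,p.round(0),None if prev is None else (p-prev).round(1)); prev=p
```

```text
59.4 [ 541.5 -248.2  182.8] [-179.9    0.3 -176.5] 34.2
bar p 0.81 [370.7, 12.4, 392.2, 144.4] rack x -58.5 58.2 mid -0.2 y 42.9 yaw -0.4
bar p 0.65 [273.6, 10.8, 292.7, 147.5] rack x -59.1 59.9 mid 0.4 y -45.2 yaw 0.2
0.61 [183.3, 63.3, 220.7, 269.5] [ 526.80308798 -367.39702565] -9.68265702874192
-10 [ 597. -404.] None
-4 [ 602. -388.] [ 4.2 16.3]
2 [ 604. -372.] [ 2.4 16. ]
8 [ 605. -357.] [ 0.9 14.8]
14 [ 604. -342.] [-0.6 15. ]
20 [ 602. -327.] [-2.1 15. ]
26 [ 599. -312.] [-3.7 14.9]
32 [ 593. -297.] [-5.2 14.6]
38 [ 587. -283.] [-6.8 14.1]
44 [ 578. -270.] [-8.4 13.5]
50 [ 568. -257.] [-9.9 12.7]
56 [ 557. -245.] [-11.3  11.6]
62 [ 545. -235.] [-12.6  10.5]
68 [ 531. -226.] [-13.8   9.1]
74 [ 516. -218.] [-14.9   7.6]
80 [ 500. -212.] [-15.7   5.9]
86 [ 484. -208.] [-16.4   4.2]
92 [ 468. -206.] [-16.1   2.3]
```

Request:
step_arm:
  series:
    - {"x":0.0112,"y":-0.036,"z":0,"twist":0,"hand":1}
    - {"x":0.0112,"y":-0.036,"z":0,"twist":0,"hand":1}
    - {"x":0.0112,"y":-0.036,"z":0,"twist":0,"hand":1}
    - {"x":0.0112,"y":-0.036,"z":0,"twist":0,"hand":1}
    - {"x":0.0112,"y":-0.036,"z":0,"twist":0,"hand":1}
    - {"x":0,"y":0,"z":-0.04,"twist":0,"hand":1}
    - {"x":0,"y":0,"z":-0.05,"twist":0,"hand":1}
    - {"x":0,"y":0,"z":-0.035,"twist":0,"hand":1}
    - {"x":0,"y":0,"z":-0.018,"twist":0,"hand":1}
    - {"x":0,"y":0,"z":0,"twist":0,"hand":1}

```text
clock: 60.8
ee_pos: [593.3, -428.3, 35.6]
orientation: [179.9, -0.1, -176.6]
force: [1.2, -0.2, 0.2]
opening: -0.0
```

Request:
step_arm:
  series:
    - {"x":0.003,"y":0.01,"z":0.0035,"twist":0,"hand":1}
    - {"x":0.003,"y":0.012,"z":0,"twist":0,"hand":1}
    - {"x":0.003,"y":0.016,"z":0,"twist":0,"hand":1}
    - {"x":0.0024,"y":0.016,"z":0,"twist":0,"hand":1}
    - {"x":0.0009,"y":0.0148,"z":0,"twist":0,"hand":1}
    - {"x":-0.0006,"y":0.015,"z":0,"twist":0,"hand":1}
    - {"x":-0.0021,"y":0.015,"z":0,"twist":0,"hand":1}
    - {"x":-0.0037,"y":0.0149,"z":0,"twist":0,"hand":1}
    - {"x":-0.0052,"y":0.0146,"z":0,"twist":0,"hand":1}
    - {"x":-0.0068,"y":0.0141,"z":0,"twist":0,"hand":1}
    - {"x":-0.0084,"y":0.0135,"z":0,"twist":0,"hand":1}
    - {"x":-0.0099,"y":0.0127,"z":0,"twist":0,"hand":1}
    - {"x":-0.0113,"y":0.0116,"z":0,"twist":0,"hand":1}
    - {"x":-0.0126,"y":0.0105,"z":0,"twist":0,"hand":1}
    - {"x":0,"y":0,"z":0,"twist":0,"hand":1}

```text
clock: 62.68
ee_pos: [545.1, -237.0, 40.7]
orientation: [180.0, -0.1, -176.6]
force: [-0.0, -0.7, 0.5]
opening: 0.0
```

Request:
step_arm:
  series:
    - {"x":-0.0138,"y":0.0091,"z":-0.0015,"twist":0,"hand":1}
    - {"x":-0.0149,"y":0.0076,"z":0,"twist":0,"hand":1}
    - {"x":-0.0157,"y":0.0059,"z":0,"twist":0,"hand":1}
    - {"x":-0.008,"y":0.0022,"z":0,"twist":0,"hand":1}
    - {"x":-0.005,"y":0.001,"z":0,"twist":0,"hand":1}
    - {"x":-0.004,"y":0.001,"z":0,"twist":0,"hand":1}
    - {"x":-0.004,"y":0.001,"z":0,"twist":0,"hand":1}
    - {"x":-0.004,"y":0.0005,"z":0,"twist":0,"hand":1}
    - {"x":0,"y":0,"z":0,"twist":0,"hand":1}

```text
clock: 63.8
ee_pos: [476.6, -209.5, 39.2]
orientation: [180.0, -0.0, -176.6]
force: [0.4, 0.0, 0.5]
opening: 0.2
```

```bash
python3 -c "
from h import *
holdbar('w28')"
```

```text
63.8 [ 476.6 -209.5   39.2] [ 180.    -0.  -176.6] 0.2
0.95 [15.0, 173.8, 411.3, 247.5] [ 452.05580405 -370.68441647] [ 455.45019135 -164.09953767] 89.05866020682397
```

Request:
step_arm:
  series:
    - {"x":-0.003,"y":0,"z":0,"twist":0,"hand":1}
    - {"x":-0.003,"y":0,"z":0,"twist":0,"hand":1}
    - {"x":-0.002,"y":0,"z":0,"twist":0,"hand":1}
    - {"x":-0.002,"y":0,"z":0,"twist":0,"hand":1}
    - {"x":0,"y":0,"z":0,"twist":0,"hand":1}

```text
clock: 64.53
ee_pos: [466.7, -209.6, 39.2]
orientation: [180.0, -0.0, -176.6]
force: [0.2, -0.8, -0.0]
opening: -0.2
```

```bash
python3 -c "
from h import *
holdbar('w29');print(env.state()['force'])"
```

```text
64.53 [ 466.7 -209.6   39.2] [ 180.    -0.  -176.6] -0.2
0.75 [18.1, 193.6, 413.8, 246.9] [ 453.14414277 -370.58899422] [ 443.07963873 -164.42355581] 92.7948242775058
[-0.09421454  1.23533284 -0.50664878]
```

Request:
step_arm:
  series:
    - {"x":-0.0015,"y":0,"z":0,"twist":0,"hand":1}
    - {"x":-0.0015,"y":0,"z":0,"twist":0,"hand":1}
    - {"x":-0.001,"y":0,"z":0,"twist":0,"hand":1}
    - {"x":0,"y":0,"z":0,"twist":0,"hand":1}

```text
clock: 65.12
ee_pos: [464.5, -209.9, 39.4]
orientation: [-179.9, 0.2, -176.6]
force: [10.3, 5.8, -4.6]
opening: -0.1
```

Request:
step_arm:
  series:
    - {"x":0.0007,"y":0,"z":0,"twist":0,"hand":1}
    - {"x":0.0007,"y":0,"z":0,"twist":0,"hand":1}
    - {"x":0.001,"y":0,"z":0,"twist":0,"hand":1}
    - {"x":0.001,"y":0,"z":0,"twist":0,"hand":1}
    - {"x":0.002,"y":0,"z":0,"twist":0,"hand":1}
    - {"x":0.01,"y":0,"z":0,"twist":0,"hand":1}
    - {"x":0.02,"y":0,"z":0.01,"twist":0,"hand":1}
    - {"x":0.02,"y":0,"z":0.05,"twist":0,"hand":1}
    - {"x":0.01,"y":0.01,"z":0.05,"twist":0,"hand":0.5}
    - {"x":0,"y":0,"z":0,"twist":0,"hand":0.5}

```text
clock: 66.38
ee_pos: [531.7, -200.0, 153.0]
orientation: [-179.8, 0.4, -176.5]
force: [-0.7, -0.2, -0.6]
opening: 35.9
```

```bash
python3 -c "
from h import *
holdbar('w30');print(env.state()['force'])
racked('w31')"
```

```text
66.38 [ 531.7 -200.   153. ] [-179.8    0.4 -176.5] 35.9
0.86 [118.9, 70.2, 371.8, 110.5] [ 455.02514903 -369.93950087] [ 443.02373946 -163.88686367] 93.33339155938037
[ 0.02206061 -0.06260863  0.13985776]
66.47 [ 528.9 -199.5  149.5] [-1.800e+02  1.000e-01 -1.765e+02] 42.9
bar p 0.76 [323.8, 16.9, 335.2, 164.0] rack x -58.9 58.2 mid -0.3 y 44.3 yaw 0.4
bar p 0.75 [205.4, 15.4, 237.4, 163.1] rack x -59.5 58.1 mid -0.7 y -44.1 yaw -0.1
```

Request:
step_arm:
  grip_force: 60
  series:
    - {"x":-0.022,"y":0.018,"z":-0.005,"twist":0,"hand":0.5}
    - {"x":-0.022,"y":0.018,"z":-0.01,"twist":0,"hand":0.5}
    - {"x":-0.022,"y":0.018,"z":-0.01,"twist":0,"hand":0.5}
    - {"x":-0.022,"y":0.019,"z":0,"twist":0,"hand":0.5}
    - {"x":0,"y":0,"z":-0.03,"twist":0,"hand":0.5}
    - {"x":0,"y":0,"z":-0.025,"twist":0,"hand":0.5}
    - {"x":0,"y":0,"z":-0.01,"twist":0,"hand":0.5}
    - {"x":0,"y":0,"z":0,"twist":0,"hand":0.5}

```text
clock: 67.58
ee_pos: [439.6, -126.5, 58.4]
orientation: [179.9, -0.1, -176.6]
force: [0.8, -0.4, 0.9]
opening: 42.9
```

Request:
step_arm:
  series:
    - {"x":0.001,"y":0,"z":0,"twist":0,"hand":0.8}
    - {"x":0,"y":0,"z":0,"twist":0,"hand":1}
    - {"x":0,"y":0,"z":0,"twist":0,"hand":1}
    - {"x":0,"y":0,"z":0,"twist":0,"hand":1}
    - {"x":0,"y":0,"z":0,"twist":0,"hand":1}
    - {"x":0,"y":0,"z":0,"twist":-0.1,"hand":1}
    - {"x":0,"y":0,"z":0,"twist":-0.1,"hand":1}
    - {"x":0,"y":0,"z":0,"twist":-0.1,"hand":1}
    - {"x":0,"y":0,"z":0,"twist":-0.1,"hand":1}
    - {"x":0,"y":0,"z":0,"twist":-0.1,"hand":1}
    - {"x":0,"y":0,"z":0,"twist":-0.1,"hand":1}
    - {"x":0,"y":0,"z":0,"twist":-0.1,"hand":1}
    - {"x":0,"y":0,"z":0,"twist":-0.1,"hand":1}
    - {"x":0,"y":0,"z":0,"twist":-0.1,"hand":1}
    - {"x":0,"y":0,"z":0,"twist":-0.1,"hand":1}
    - {"x":0,"y":0,"z":0,"twist":0,"hand":1}

```text
clock: 69.58
ee_pos: [441.5, -127.0, 60.0]
orientation: [180.0, 0.1, 126.0]
force: [-4.0, -5.7, 9.2]
opening: 9.2
```

```bash
python3 -c "
from h import *
s=env.state();print(s['ee_pos'],s['orientation'],s['torque'],s['force'],s['opening'])"
```

```text
[ 441.48316077 -126.99565028   60.04201364] [1.79984203e+02 5.74176848e-02 1.26044576e+02] [-0.91083745  0.81266107 -0.00617652] [-3.96527413 -5.70238749  9.16694211] 9.158646372949482
```

Request:
step_arm:
  series:
    - {"x":0,"y":0,"z":0,"twist":-0.1,"hand":1}
    - {"x":0,"y":0,"z":0,"twist":-0.1,"hand":1}
    - {"x":0,"y":0,"z":0,"twist":-0.1,"hand":1}
    - {"x":0,"y":0,"z":0,"twist":-0.07,"hand":1}
    - {"x":0,"y":0,"z":0,"twist":-0.04,"hand":1}
    - {"x":0,"y":0,"z":0,"twist":-0.03,"hand":1}
    - {"x":0,"y":0,"z":0,"twist":0,"hand":1}

```text
clock: 70.45
ee_pos: [441.2, -127.1, 60.1]
orientation: [180.0, 0.1, 101.0]
force: [-6.9, -8.3, 10.4]
opening: 9.1
```

```bash
python3 -c "
from h import *
s=env.state();print(s['ee_pos'],s['orientation'],s['torque'],s['force'],s['opening'])"
```

```text
[ 441.1606521  -127.11105501   60.05027358] [1.79993790e+02 5.02599644e-02 1.00958755e+02] [-1.41844434  1.20681562  0.6888398 ] [-6.89531492 -8.2645359  10.36048021] 9.092891744031244
```

Request:
step_arm:
  series:
    - {"x":0,"y":0,"z":0,"twist":-0.03,"hand":1}
    - {"x":0,"y":0,"z":0,"twist":0,"hand":1}
    - {"x":0,"y":0,"z":0,"twist":0.03,"hand":1}
    - {"x":0,"y":0,"z":0,"twist":0,"hand":1}

```text
clock: 70.95
ee_pos: [441.2, -127.1, 60.0]
orientation: [180.0, 0.1, 101.0]
force: [-6.7, -8.8, 9.7]
opening: 9.1
```

```bash
python3 -c "
from h import *
s=env.state();print(s['orientation'],s['torque'],s['opening'])"
```

```text
[1.79992625e+02 5.05607159e-02 1.01018792e+02] [-1.36673036  1.20939137  0.69416112] 9.130191254067437
```

Torque is springy against the stop, so undo about a third more, then release and rise.

Request:
step_arm:
  series:
    - {"x":0,"y":0,"z":0,"twist":0.015,"hand":1}
    - {"x":0,"y":0,"z":0,"twist":0,"hand":0.85}
    - {"x":0,"y":0,"z":0,"twist":0,"hand":0.7}
    - {"x":0,"y":0,"z":0,"twist":0,"hand":0.5}
    - {"x":0,"y":0,"z":0,"twist":0,"hand":0.4}
    - {"x":0,"y":0,"z":0.03,"twist":0,"hand":0.4}
    - {"x":0,"y":0,"z":0.05,"twist":0,"hand":0.4}
    - {"x":0.02,"y":-0.01,"z":0.05,"twist":0.1,"hand":0.4}
    - {"x":0.03,"y":-0.02,"z":0.04,"twist":0.15,"hand":0.3}
    - {"x":0.03,"y":-0.03,"z":0,"twist":0.15,"hand":0.2}
    - {"x":0,"y":0,"z":0,"twist":0,"hand":0.2}

```text
clock: 72.32
ee_pos: [523.3, -188.3, 229.6]
orientation: [179.9, 0.1, 124.8]
force: [-0.4, 0.4, 0.1]
opening: 68.6
```

Run:
```python
from h import *
holdbar('w32'); im,c=racked('w33')
for d in env.masks_of('wrist','lock_knob'): print('knob',d['p'],d['bbox'])
k=proj([[441,-126.5,60]],c)[0].astype(int);print(k)
x0=max(0,k[0]-260);y0=max(0,k[1]-60)
cv2.imwrite('pics/fin.png',cv2.resize(im[0:270,100:500],(800,540),interpolation=cv2.INTER_CUBIC)[:,:,::-1])
```

```text
72.33 [ 523.3 -188.3  229.6] [1.799e+02 1.000e-01 1.248e+02] 68.6
0.82 [185.9, 106.7, 269.7, 259.7] [ 442.56071198 -163.05568451] [ 456.19024731 -369.18143133] -86.21697075542262
72.42 [ 520.7 -186.4  228.6] [-1.800e+02 -1.000e-01  1.246e+02] 68.6
bar p 0.88 [211.0, 109.5, 308.0, 166.5] rack x -58.7 58.7 mid -0.0 y 45.5 yaw 0.4
bar p 0.83 [177.3, 173.5, 269.6, 229.0] rack x -59.2 59.8 mid 0.3 y -43.0 yaw 0.1
knob 0.67 [268.2, 57.0, 307.2, 132.2]
knob 0.32 [324.9, 0.6, 377.3, 6.9]
[286  81]
```

View pics/fin.png

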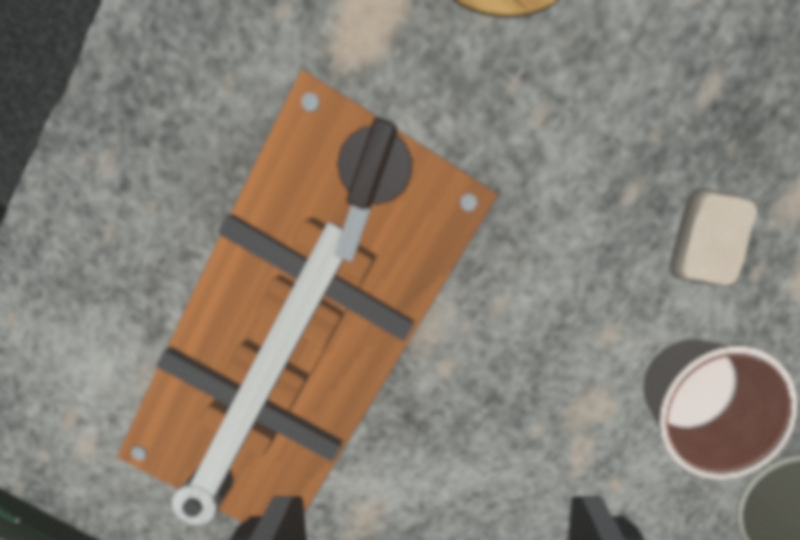

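Run:
```python
from h import *
c=lc('w33');V=lambda p:(100+p[0]/2,p[1]/2)
a=world([V((383,122)),V((361,206))],73,c)[:,:2];b=world([V((363,207)),V((346,257))],49,c)[:,:2]
for p in(a,b): d=p[1]-p[0];print(p.round(1).tolist(),np.degrees(np.arctan2(d[1],d[0])))
```

```text
[[436.4, -108.3], [448.2, -145.6]] -72.41620551104148
[[447.3, -147.6], [453.6, -174.3]] -76.66495116914655
```

Request:
step_arm:
  grip_force: 40
  series:
    - {"x":-0.02,"y":0.015,"z":-0.01,"twist":-0.1,"hand":0.4}
    - {"x":-0.02,"y":0.015,"z":-0.02,"twist":-0.1,"hand":0.4}
    - {"x":-0.02,"y":0.015,"z":-0.02,"twist":-0.1,"hand":0.4}
    - {"x":-0.02,"y":0.0147,"z":-0.02,"twist":-0.073,"hand":0.5}
    - {"x":0,"y":0,"z":-0.04,"twist":0,"hand":0.5}
    - {"x":0,"y":0,"z":-0.04,"twist":0,"hand":0.5}
    - {"x":0,"y":0,"z":-0.018,"twist":0,"hand":0.5}
    - {"x":0,"y":0,"z":0,"twist":0,"hand":0.7}
    - {"x":0,"y":0,"z":0,"twist":0,"hand":1}
    - {"x":0,"y":0,"z":0,"twist":0,"hand":1}
    - {"x":0,"y":0,"z":0,"twist":0,"hand":1}
    - {"x":0,"y":0,"z":0,"twist":0,"hand":1}

```text
clock: 74.08
ee_pos: [441.2, -126.8, 61.9]
orientation: [180.0, 0.0, 103.3]
force: [-4.9, 2.5, 9.9]
opening: 9.8
```

```bash
python3 -c "
from h import *
s=env.state();print(s['ee_pos'],s['orientation'],s['torque'],s['force'],s['opening'])"
```

```text
[ 441.18434102 -126.82559957   61.90016751] [1.79985917e+02 8.17417939e-03 1.03323228e+02] [ 0.23205581  0.83675701 -0.04677436] [-4.8766399   2.50944108  9.85107189] 9.787484922746756
```

Request:
step_arm:
  series:
    - {"x":0,"y":0,"z":0,"twist":-0.015,"hand":1}
    - {"x":0,"y":0,"z":0,"twist":-0.015,"hand":1}
    - {"x":0,"y":0,"z":0,"twist":0,"hand":1}
    - {"x":0,"y":0,"z":0,"twist":0,"hand":1}

```text
clock: 74.58
ee_pos: [441.2, -126.8, 61.9]
orientation: [180.0, 0.0, 101.6]
force: [-5.4, 1.7, 9.4]
opening: 9.5
```

```bash
python3 -c "
from h import *
s=env.state();print(s['ee_pos'],s['orientation'],s['torque'],s['force'],s['opening'])"
```

```text
[ 441.1758702  -126.82739322   61.8885909 ] [1.79989951e+02 1.26603302e-02 1.01636282e+02] [0.21019013 0.90673614 0.45225166] [-5.41768176  1.65364936  9.3550489 ] 9.494295864195283
```

Request:
step_arm:
  series:
    - {"x":0,"y":0,"z":0,"twist":0.01,"hand":1}
    - {"x":0,"y":0,"z":0,"twist":0.01,"hand":1}
    - {"x":0,"y":0,"z":0,"twist":0,"hand":1}
    - {"x":0,"y":0,"z":0,"twist":0,"hand":0.85}
    - {"x":0,"y":0,"z":0,"twist":0,"hand":0.7}
    - {"x":0,"y":0,"z":0,"twist":0,"hand":0.5}
    - {"x":0,"y":0,"z":0,"twist":0,"hand":0.4}
    - {"x":0,"y":0,"z":0.03,"twist":0,"hand":0.4}
    - {"x":0,"y":0,"z":0.05,"twist":0,"hand":0.4}
    - {"x":0.02,"y":0,"z":0.05,"twist":0,"hand":0.4}
    - {"x":0.02,"y":0,"z":0.05,"twist":0,"hand":0.3}
    - {"x":0.03,"y":0,"z":0,"twist":0,"hand":0.2}
    - {"x":0,"y":0,"z":0,"twist":0,"hand":0.2}

```text
clock: 76.2
ee_pos: [513.0, -127.0, 241.7]
orientation: [179.9, 0.1, 102.8]
force: [-0.6, 0.6, -0.4]
opening: 68.3
```

Run:
```python
from h import *
im,c=shot('w34')
def ang(im,c):
    # dark ridge+pawl axis: compare pawl mask direction
    for d in env.masks_of('wrist','lock_knob'):
        ys,xs=np.nonzero(d['pixels']); P=world(np.c_[xs,ys],60,c)[:,:2];m=P.mean(0);u=np.linalg.svd(P-m,full_matrices=False)[2][0]
        print(d['p'],d['bbox'],m,np.degrees(np.arctan2(u[1],u[0])))
ang(im,c); racked('w35'); holdbar('w36')
print(env.finish_job())
```

```text
76.2 [ 513.  -127.   241.7] [1.799e+02 1.000e-01 1.028e+02] 68.3
0.61 [240.5, 139.7, 273.2, 199.8] [ 443.90407639 -130.72973875] -77.78306568046453
76.3 [ 510.5 -126.6  240.5] [-179.9   -0.   102.8] 68.4
bar p 0.93 [207.0, 197.5, 305.0, 215.7] rack x -57.8 59.1 mid 0.7 y 46.6 yaw 0.4
bar p 0.68 [205.2, 256.2, 295.8, 278.1] rack x -58.0 60.2 mid 1.1 y -42.2 yaw -0.2
bar p 0.37 [244.3, 182.5, 259.0, 327.1] rack x -10.9 9.9 mid -0.5 y -3.9 yaw -280.8
76.4 [ 510.2 -126.7  240.6] [-179.9   -0.   102.7] 68.4
0.81 [241.5, 185.5, 262.3, 327.7] [ 461.83439288 -368.51385312] [ 442.07150045 -162.05908551] 95.46798027531149
the job is handed in; nothing more can be done
None
```

The job is done and handed in at about 76 s. I turned the knob fully anticlockwise and swung the hold-down bar back to its far stop. I then tilted the two full tubes; the third was empty. I drew out both bars and laid one in each outer notch of the rack. Last, I swung the hold-down bar fully shut and turned the knob fully clockwise.

**Last checks**
- **Core bars:** both lie within about 1 mm of their middle. They are parallel to the notches to within about 0.5°.
- **Hold-down bar:** I felt its shut stop at about 10 N. Its direction read 93.3° to 93.8° right after shutting and after the first locking, against about 93.4° for fully shut. A more oblique last view read 95.5°, which I took to be error from the viewing angle.
- **Knob:** I regripped it and felt the clockwise stop again. The last picture put it at -77.8°, against about -76.8° for fully locked; earlier pictures gave -72° to -77°. The last picture I viewed, taken before that regrip, shows the pawl over the bar's free end.
- **Other things:** the cup and plaster blank were where they stood in the last picture I viewed. I did not check the tape roll and kidney rib with a final look, but the arm did not go near them.

**Two things needed a second try**
- The hold-down bar sprang back about 5° from its far stop on the first push, so I pushed it again slowly before racking any bar.
- One tube lifted almost level at first, so I set it down and gripped it again nearer its end.

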